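# Stand up the fallen incense tower and clamp the clip-top jar

### The arm

A 6-joint arm with a two-finger parallel gripper is mounted at the origin on the work surface. World frame = base frame: x ahead of the robot, y to its left, z up, the work surface at z = 0. Lengths are in m, angles in rad, forces in N, time in s.
With the tool pointing down it reaches from about 0.275 to 0.75 m from the base axis. Payload 10.2 kg.
Tool frame: the origin (TCP) lies at the very end of the fingers, on their centre line; the grasp point (between the pads) lies hold_point_z behind it (hold_point_z is the distance from the TCP to the grasp point, in m); y points along the fingers, x is the direction in which the jaws open and shut, and the axes are right-handed (so a half turn about y gives the same grasp; the last joint's range is limited). The gripper opens to 85 mm and grips with 20 to 120 N. Pads are 22 mm wide; open, the fingers measure 114 mm over their backs; the gripper's body (76 mm by 85 mm) begins 54 mm behind the grasp point. The pads swing forward as they close: fully open they stand 13 mm farther back than shut.
Start: joints at [-1.487, 0.313, 1.498, -0, 1.331, -0.223], TCP at [0.159, -0.5, 0.208] pointing down, gripper open.
Joint ranges: [-2.94, 2.94], [-0.97, 2.17], [0.19, 2.56], [-1.23, 4.37], [0.02, 3.11], [-2.88, 2.88]. Speed limits (rad/s): [2.39, 2.39, 3.01, 3.14, 3.14, 3.14].

### API

Orientations are given as a unit quaternion [x, y, z, w].
In Python, from station import * gives the robot as it stands.
- The arm moves only by the shell command python3 -m inch 'ROWS' [FORCE]. ROWS is JSON, a list of rows, each an object of numbers: "gripper": the opening, from 0 (shut) to 1 (fully open); "dx", "dy", "dz": the shift along the tool's x, y, z scaled (see below); "rx", "ry", "rz": the turn, a rotation vector about the tool's x, y, z scaled (see below). In form: [{"gripper": .., "dx": .., "dy": .., "dz": .., "rx": .., "ry": .., "rz": ..}, ...]. A call has 1 to 5 rows; each row shifts and turns the commanded pose from where the row before left it, along the tool's axes as they then stand; what a row does not reach is not made up. The controller multiplies each number of a shift by 0.3 m and each number of a turn by pi rad. A row lasts 1/8 s, in which the tool goes at most 62.5 mm and 10.7 degrees, less where a joint would pass 70% of its speed; a pose out of reach is approached as far as the arm can. A call with a number of a shift or a turn outside -1 to 1 is refused whole. A call with a gripper value outside its range is refused whole. The fingers move at their own pace and stop on an object; FORCE is the grip in N (left out, the last holds). Time passes only in rows, so rows that do not move let the fingers close. It gives the time, the measured TCP pose, the force and the opening at its end, in the units of the state.
- get_state(): the state, without advancing time (a new reading comes with each control period).
- capture(name): name is "side" or "top"; returns (picture, depth): 384x512x3 uint8, blue, green, red; 384x512 float32, m along the optical axis (not along the pixel's ray), 0 where there is no reading.
- camera_params(name): a dict with "fov_y" (degrees; the focal length in pixels is half the picture's height over the tangent of half this angle, whatever the lens; pixels are square), "cx", "cy" (the principal point, pixels), "D" ([k1, k2, p1, p2, k3] as OpenCV has them; the pictures are not rectified), "extrinsics" (4x4, takes a point from camera to world coordinates). Camera axes: x right, y up, looking along -z (the intrinsics and any distortion apply to the point x, -y, -z); pixel columns grow to the right and rows downward; lengths in m; the calibration is good to about 2 mm. A picture is of the moment at which its call begins. camera_params takes no time and is no camera call.
- job_done(): hands the job in, once; it reports no verdict.
The state is a dict: "time": time; "joints": joint angles; "dq": joint speeds; "joint_efforts": joint torques, N m; "ee_pos": TCP position; "orientation": TCP orientation; "force": force on the tool from outside, world axes, zero at the start; "torque": the same for the moment, N m; "opening": finger opening in m.
Only numpy, scipy, OpenCV 4.12 (cv2) and the standard library are available. Lean on these libraries where they do the work, as an engineer would, in place of code of your own. Each camera call takes 0.05 s, during which the arm holds its last target.

### The job

The incense tower has toppled across the front of the clip-top jar, in the way of its clasp. First stand the tower upright, cap up, in the middle of its cork square, setting it down gently; then close the jar's lid, and last swing the wire bail up and over the hump of the lid until it snaps fully home and clamps the lid shut. Leave the pillar candle, the glass votive and the brass bowl where they stand.

Things in the scene. Friction and masses are not known exactly. Their poses are not given: they have to be found in the camera images.
- jar: White ceramic clip-top jar, screwed to the table (does not move in an episode), outer radius 50 mm, rim 80 mm high. Origin: centre of its underside, on the table. Its x axis points from the clasp side (front, -x) to the lid hinge (back, +x); y is parallel to both hinge lines; z is up. A springy seal lies on the rim.
- lid_hinge (a point): Middle of the lid's hinge line, on the back of the jar: 55 mm behind the jar's axis (+x of jar) and 83 mm above the table.
- lid (a joint): Angle of the lid about its hinge (axis along jar y), rad: 0 = level and squeezed right down, about 0.05 = shut, resting loosely on the seal; grows as the front edge rises; 1.57 = standing upright. Stiff hinge (0.12 N m): it stays where it is left.
- lid_front (a point): Front edge of the lid's top face, 103 mm from the hinge line. The lid is a white disc of radius 48 mm centred 55 mm from the hinge line; its underside is 2 mm and its top face 12 mm above the plane through the hinge.
- lid_hump (a point): Peak of the rounded hump on the lid, 55 mm from the hinge line and 38 mm above the hinge plane. The hump is the front of a saddle in the middle of the lid, 24 mm wide (36 mm at the rounded hump, along jar y), 25 to 67 mm from the hinge line; the clamped bail's bar rests on the back of the hump, 8 mm behind its peak (towards the hinge).
- bail_pivot (a point): Middle of the line on which the wire bail turns: on the jar's axis, 45 mm above the table; the line runs along jar y.
- bail (a joint): Angle of the wire bail, rad: 0 = clamped (leaning 0.10 past upright towards the lid hinge, against its stop), 0.10 = upright over the hump, 1.67 = level to the front. It stays where it is left (0.06 N m). With the lid shut, its crossbar must be pushed over the hump against the seal (5 to 10 N at the tab), then snaps down the back of the hump to its stop; the lid joint then reads about 0.02.
- bail_tab (a point): Centre of the bail's flat steel thumb tab, 102 mm from the pivot line. The tab is 50 mm wide (along jar y), 40 mm long, 5 mm thick, in the bail's plane, its outer end 122 mm from the pivot line. The bail is 6 mm wire: two arms 56 mm either side of the jar's axis, crossbar 80 mm from the pivot line, with a 10 mm roller sleeve.
- tower: Square dark wood incense tower, 52 x 52 mm and 150 mm long (the last 12 mm are a narrower cap with a brass tip), about 0.32 kg, lying on a long side, partly under the bail's tab. Origin: its centre (75 mm from foot and from tip). Its own x axis points from the foot to the cap; upright means its x axis points up.
- plinth: The tower's place: a cork square 90 x 90 x 12 mm fixed to the table, on the left or the right of the jar. Origin: centre of its underside, top face 12 mm higher.
- candle: Bystander: cream pillar candle, 64 mm wide, 130 mm tall, standing on the other side of the jar. Origin: centre of its underside.
- votive: Bystander: glass with wax, 72 mm wide, 80 mm tall. Origin: centre of its underside.
- bowl: Bystander: brass bowl, 110 mm wide, 50 mm high, behind the jar. Origin: centre of its underside.
Things that resemble listed ones, but are neither listed nor needed, are in the scene too. There is more than one size of the jar; the job needs the largest. What is shaped like the tower but orange is not meant.

How it is judged:
By the outcome, as a careful person would: the job done as asked, in the order asked, and still so for the second after the job is handed in, with the robot touching nothing.
It also fails if it takes over 69 s, if anything falls off the work surface, if the arm or the gripper's body presses on something with over 40 N, if the wrist force passes 120 N, or if a joint passes its speed limit or range.

## Working session

There is one attempt and no reset: what is moved stays moved. The work goes in short steps, Python scripts to look and compute and a shell command to move; the robot and the scene stay as the last step left them, time stands still between calls to the robot, and variables do not carry over. Pictures are saved under pics/ and viewed, and the job is handed in when it is done.

```bash
ls; mkdir -p pics; cat > h.py <<'E'
from station import *
import numpy as np, cv2
from scipy.spatial.transform import Rotation as R
def K(n):
    p=camera_params(n); f=192/np.tan(np.radians(p['fov_y'])/2)
    return np.array([[f,0,p['cx']],[0,f,p['cy']],[0,0,1.]]),np.array(p['D'],float),np.array(p['extrinsics'])
def px2w(n,u,v,depth):
    k,D,E=K(n); q=cv2.undistortPoints(np.array([[[u,v]]],float),k,D)[0,0]
    return (E@np.array([q[0]*depth,-q[1]*depth,-depth,1]))[:3]
def cloud(n,depth):
    k,D,E=K(n); h,w=depth.shape
    uv=np.stack(np.meshgrid(np.arange(w),np.arange(h)),-1).reshape(-1,1,2).astype(float)
    q=cv2.undistortPoints(uv,k,D)[:,0]; d=depth.reshape(-1)
    P=np.stack([q[:,0]*d,-q[:,1]*d,-d,np.ones_like(d)],1)@E.T
    P=P[:,:3].reshape(h,w,3); P[depth<=0]=np.nan
    return P
def w2px(n,p):
    k,D,E=K(n); c=np.linalg.inv(E)@np.append(p,1); c=c*[1,-1,-1,1]
    return cv2.projectPoints(c[:3].reshape(1,3),np.zeros(3),np.zeros(3),k,D)[0].ravel()
def snap(n,tag):
    im,d=capture(n); cv2.imwrite(f'pics/{tag}.png',im); np.save(f'pics/{tag}.npy',cloud(n,d)); return im,d
E
python3 - <<'E'
from h import *
for n in('side','top'):
    snap(n,n+'0'); p=camera_params(n);print(n,p)
print(get_state())
E
```

```text
pics
side {'fov_y': 50.093584442587094, 'cx': 248.35457586860574, 'cy': 195.50111311725502, 'D': array([-0.13696251,  0.        ,  0.        ,  0.        ,  0.        ]), 'extrinsics': array([[ 0.97795746,  0.1657232 , -0.12702375,  0.47666763],
       [-0.20793363,  0.71745177, -0.66485079, -0.6354862 ],
       [-0.01904779,  0.67660829,  0.73609673,  0.79933011],
       [ 0.        ,  0.        ,  0.        ,  1.        ]])}
top {'fov_y': 52.47832754580905, 'cx': 257.7119191129218, 'cy': 190.5214797820535, 'D': array([-0.00458234,  0.        ,  0.        ,  0.        ,  0.        ]), 'extrinsics': array([[ 1.50084349e-01,  9.61567524e-01, -2.29918647e-01,
         4.49609480e-01],
       [-9.88673007e-01,  1.46113201e-01, -3.43018547e-02,
        -9.67928581e-03],
       [ 6.10599935e-04,  2.32462532e-01,  9.72605161e-01,
         8.57319657e-01],
       [ 0.00000000e+00,  0.00000000e+00,  0.00000000e+00,
         1.00000000e+00]])}
{'time': 0.1, 'joints': array([-1.48738375e+00,  3.13392601e-01,  1.49837560e+00, -2.22167403e-05,
        1.33099431e+00, -2.23423260e-01]), 'dq': array([-2.41483076e-05, -1.04994595e-03, -2.95672716e-03, -1.67162268e-03,
       -2.91999978e-03,  2.12223209e-03]), 'joint_efforts': array([ 3.07087525e-03, -4.12903082e+01, -2.60146344e+01, -1.55212056e-04,
        3.02514694e-03, -1.86767227e-05]), 'ee_pos': array([ 0.15852147, -0.50022078,  0.20728761]), 'orientation': array([-0.57022947,  0.41799434, -0.41744024,  0.57084387]), 'force': array([-0.4246432 , -0.35086435,  0.10020232]), 'torque': array([0.0030531 , 0.00998616, 0.02670467]), 'opening': 0.08522586856175081}
```

View pics/side0.png

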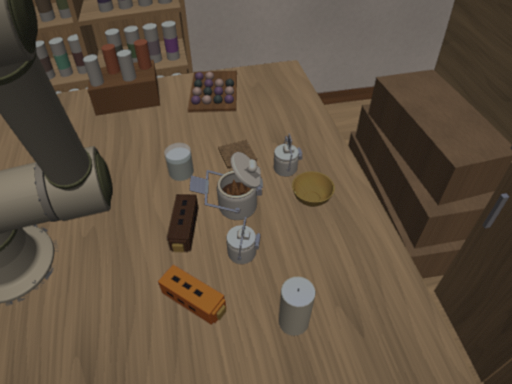

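View pics/top0.png

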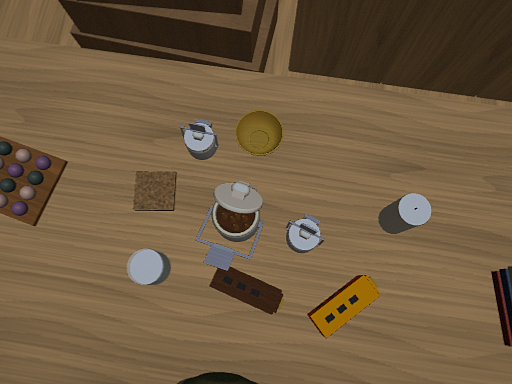

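```bash
python3 - <<'E'
from h import *
print(R.from_quat(get_state()['orientation']).as_matrix().round(3))
import station; print([a for a in dir(station) if not a.startswith('_')])
try: print(hold_point_z)
except Exception as e: print(e)
E
```

```text
[[ 0.302 -0.     0.953]
 [-0.953  0.001  0.302]
 [-0.001 -1.     0.   ]]
['MotionError', 'camera_params', 'capture', 'get_state', 'hold_point_z', 'job_done']
0.0187
```

```bash
python3 - <<'E'
from h import *
im=cv2.imread('pics/top0.png');c=im[160:330,120:300];cv2.imwrite('pics/top0c.png',cv2.resize(c,None,fx=4,fy=3.5,interpolation=cv2.INTER_CUBIC)[:600])
im=cv2.imread('pics/side0.png');c=im[130:270,150:290];cv2.imwrite('pics/side0c.png',cv2.resize(c,None,fx=4.2,fy=4.2,interpolation=cv2.INTER_CUBIC))
P=np.load('pics/top0.npy')
for nm,u,v in [('plinth',155,191),('plTL',136,173),('plTR',175,172),('plBR',174,209),('plBL',136,209),('votive',147,268),('candle',415,210),('bowl',260,133),('tab',219,258),('tabL',207,256),('towTop',245,288),('lid',238,200),('hump',241,188),('jarrim',216,220),('contents',236,218),('table',300,160)]:
    print(nm,P[v,u].round(4))
E
```

```text
plinth [0.6146 0.2476 0.0084]
plTL [0.6491 0.2988 0.009 ]
plTR [0.6641 0.2114 0.011 ]
plBR [ 0.5827  0.2003 -0.0037]
plBL [0.568  0.2804 0.0092]
votive [0.4465 0.2089 0.0797]
candle [ 0.6287 -0.2849  0.1303]
bowl [0.7886 0.0359 0.0041]
tab [0.4865 0.0721 0.0854]
tabL [0.4867 0.0957 0.0877]
towTop [0.4374 0.0138 0.0518]
lid [0.5948 0.0493 0.1435]
hump [0.6166 0.0468 0.1512]
jarrim [0.5599 0.0913 0.0828]
contents [0.5741 0.0544 0.0562]
table [ 7.385e-01 -6.500e-02 -2.000e-04]
```

View pics/top0c.png

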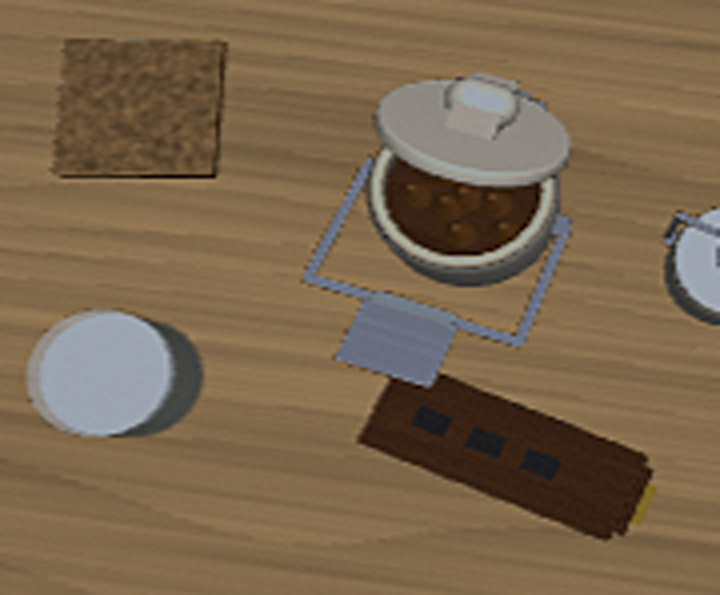

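View pics/side0c.png

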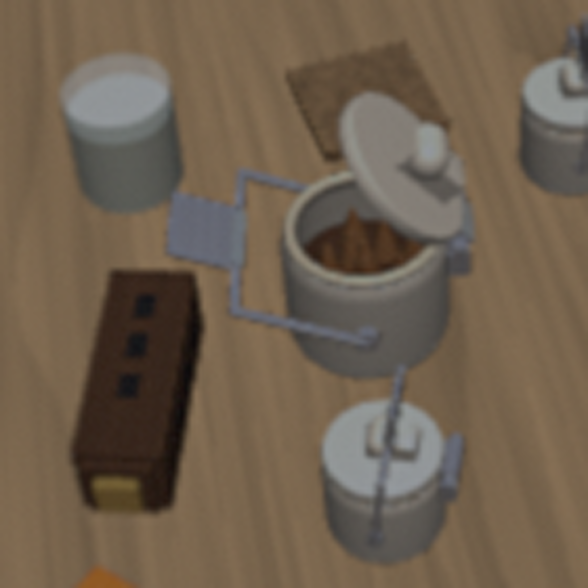

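```bash
cat > fit.py <<'E'
from h import *
from scipy.optimize import least_squares
P=np.load('pics/top0.npy'); S=np.load('pics/side0.npy'); im=cv2.imread('pics/top0.png')
def reg(P,lo,hi):
    m=np.all((P>lo)&(P<hi),-1); return m
# tower
m=reg(P,[.36,-.1,.046],[.5,.13,.058]); q=P[m]
r=cv2.minAreaRect((q[:,:2]*1000).astype(np.float32)); print('tower',len(q),r,q[:,2].mean()); print(cv2.boxPoints(r).round(0))
# plinth
m=reg(P,[.54,.16,.006],[.70,.34,.018]); m=cv2.morphologyEx(m.astype(np.uint8),cv2.MORPH_OPEN,np.ones((3,3)))
q=P[m>0]; r=cv2.minAreaRect((q[:,:2]*1000).astype(np.float32)); print('plinth',len(q),r,q[:,2].mean())
print(cv2.boxPoints(r).round(0))
# rim
for nm,C in(('top',P),('side',S)):
    m=reg(C,[.5,-.02,.074],[.66,.13,.0835]); q=C[m]
    q=q[(np.hypot(q[:,0]-.58,q[:,1]-.054)<.062)]
    f=lambda a:np.maximum(abs(np.hypot(q[:,0]-a[0],q[:,1]-a[1])-.0455)-.0045,0)
    s=least_squares(f,[.575,.055],loss='soft_l1',f_scale=.001); print('rim',nm,len(q),s.x,s.cost)
# votive, candle, bowl
for nm,lo,hi in(('votive',[.38,.13,.06],[.52,.28,.09]),('candle',[.55,-.36,.12],[.7,-.2,.14])):
    q=P[reg(P,lo,hi)]; print(nm,cv2.minEnclosingCircle((q[:,:2]*1000).astype(np.float32)))
# tab
for nm,C in(('top',P),('side',S)):
  q=C[reg(C,[.45,.03,.062],[.53,.12,.105])]
  q=q[(q[:,0]<.52)]
  print('tab',nm,len(q),q.min(0),q.max(0)); 
  r=cv2.minAreaRect((q[:,:2]*1000).astype(np.float32)); print(r)
  c=q.mean(0); u,s,vt=np.linalg.svd(q-c); print(c,vt,s/np.sqrt(len(q)))
# lid
q=P[reg(P,[.56,-.02,.1],[.68,.13,.2])]; print('lid',q.min(0),q.max(0))
q=S[reg(S,[.56,-.02,.1],[.68,.13,.2])]; print('lidS',q.min(0),q.max(0))
E
python3 fit.py
```

```text
tower 1780 ((436.9083557128906, 11.194091796875), (143.568359375, 52.02458572387695), 75.02784729003906) 0.051020580378426224
[[393. -51.]
 [443. -65.]
 [481.  74.]
 [430.  87.]]
plinth 1569 ((615.9950561523438, 249.54373168945312), (90.00114440917969, 90.27396392822266), 8.17684555053711) 0.010931896253675947
[[565. 288.]
 [578. 198.]
 [667. 211.]
 [654. 301.]]
rim top 150 [0.58190622 0.05602228] 1.2108989381403043e-05
rim side 199 [0.58349943 0.05440444] 9.646907432300832e-05
votive ((449.49627685546875, 215.66522216796875), 36.17170715332031)
candle ((631.3963623046875, -283.4064636230469), 32.17732620239258)
tab top 624 [0.46567961 0.03059387 0.07470902] [0.5184803  0.11928321 0.10273094]
((491.7169494628906, 77.97745513916016), (90.99052429199219, 43.77660369873047), 79.21770477294922)
[0.49217909 0.07322706 0.08471365] [[-0.3426695  -0.93653721  0.07399768]
 [-0.8624581   0.34483687  0.37047748]
 [ 0.37248308 -0.06313144  0.92588918]] [0.01801068 0.01386734 0.00141751]
tab side 320 [0.46486502 0.03235611 0.07421942] [0.51804296 0.11913537 0.09588994]
((491.2132873535156, 78.66929626464844), (88.44927978515625, 44.2471809387207), 79.78109741210938)
[0.49181434 0.072437   0.08438531] [[-0.27290346 -0.96093901  0.04604258]
 [-0.89334666  0.27088668  0.3585417 ]
 [-0.35700902  0.05671529 -0.93237757]] [0.0180726  0.01398361 0.00157281]
lid [0.56891353 0.00441617 0.10028692] [0.63918201 0.09867444 0.16765388]
lidS [0.56857941 0.00469486 0.10009873] [0.63817523 0.10003073 0.16777465]
```

```bash
cat > fit2.py <<'E'
from h import *
from scipy.optimize import least_squares
J=np.array([.5825,.055])
P=np.load('pics/top0.npy'); S=np.load('pics/side0.npy')
def ray(n,u,v,z):
    a=px2w(n,u,v,.5);b=px2w(n,u,v,1.); return a+(b-a)*(z-a[2])/(b[2]-a[2])
for (u,v) in((197,239.4),(250,257.7)): print('corner',ray('top',u,v,.075))
a,b=ray('top',197,239.4,.075),ray('top',250,257.7,.075);d=a-b;print(np.linalg.norm(d),'yaw of x',np.degrees(np.arctan2(-d[0],d[1])))
for C in(P,S):
    q=C.reshape(-1,3);q=q[~np.isnan(q[:,0])]
    m=(abs(q[:,2]-.085)<.02)&(q[:,0]<.53)&(q[:,0]>.45)&(q[:,1]>.02)&(q[:,1]<.13); q=q[m]
    for it in range(3):
        yaw=np.radians(-14) if it==0 else yaw
        X=-((q[:,0]-J[0])*np.cos(yaw)+(q[:,1]-J[1])*np.sin(yaw)); 
        t=q[X>.079]
        r=cv2.minAreaRect((t[:,:2]*1000).astype(np.float32)); 
        ang=r[2]
        yaw=np.radians(ang-90 if ang>45 else ang)
    print('tab',r,np.degrees(yaw)); A=np.c_[X[X>.079],np.ones(len(t))]; print('slope,z0',np.linalg.lstsq(A,t[:,2],rcond=None)[0])
    # lid plane: RANSAC
    l=C.reshape(-1,3); l=l[np.all((l>[.56,-.02,.095])&(l<[.68,.13,.2]),-1)]
    best=0;rng=np.random.default_rng(0)
    for _ in range(500):
        s=l[rng.choice(len(l),3,False)];n=np.cross(s[1]-s[0],s[2]-s[0]);n/=np.linalg.norm(n)+1e-12
        k=abs((l-s[0])@n)<.002
        if k.sum()>best:best=k.sum();K_=k
    t=l[K_];c=t.mean(0);n=np.linalg.svd(t-c)[2][2];n*=np.sign(n[2])
    print('lid n',n,best,len(l),'tilt',np.arccos(n[2]),'yaw',np.degrees(np.arctan2(n[1],n[0])),'c',c)
E
python3 fit2.py
```

```text
corner [0.5166376  0.12313536 0.075     ]
corner [0.49680033 0.01247286 0.075     ]
0.11242644778651477 yaw of x -10.16285573560465
tab ((490.6790466308594, 89.54225158691406), (84.82254791259766, 36.77665328979492), 75.95221710205078) -14.047782897949219
slope,z0 [0.4347138  0.04440547]
lid n [ 0.73534785 -0.13606581  0.66388978] 779 1186 tilt 0.8447880768274768 yaw -10.483211381146914 c [0.59924515 0.0509963  0.14010808]
tab ((489.618896484375, 88.38037109375), (84.51920318603516, 37.835540771484375), 75.89568328857422) -14.104316711425781
slope,z0 [0.41846692 0.04542833]
lid n [ 0.73615949 -0.13640602  0.66291976] 434 745 tilt 0.8460844473285902 yaw -10.497511464188914 c [0.59890029 0.04439606 0.13860131]
```

```bash
cat > kin.py <<'E'
import json,sys
from h import *
s=get_state(); open('log.jsonl','a').write(json.dumps(dict(q=list(map(float,s['joints'])),p=list(map(float,s['ee_pos'])),o=list(map(float,s['orientation']))))+'\n')
E
cat kin.py > rec.py
python3 rec.py
python3 -m inch '[{"dx":-0.12,"dz":0.12,"dy":-0.03},{"dx":-0.12,"dz":0.12,"dy":-0.03},{"dx":-0.12,"dz":0.12,"dy":-0.03},{"dx":-0.12,"dz":0.12},{"dx":-0.12,"dz":0.12}]'; python3 rec.py
python3 -m inch '[{"ry":-0.05},{"ry":-0.05},{"ry":-0.05},{"ry":-0.05},{"ry":-0.05}]'; python3 rec.py
python3 -m inch '[{"rx":0.05},{"rx":0.05},{"ry":-0.05}]'; python3 rec.py
cat log.jsonl
```

```text
{"q": [-1.4873837473912557, 0.3133926014556981, 1.4983755960153786, -2.2216740283343478e-05, 1.3309943145592935, -0.22342325966529097], "p": [0.15852147055091564, -0.500220778798876, 0.2072876051737318], "o": [-0.5702294698790806, 0.41799434057952806, -0.4174402416302649, 0.5708438732197921]}
{"q": [-1.4873837473912557, 0.3133926014556981, 1.4983755960153786, -2.2216740283343478e-05, 1.3309943145592935, -0.22342325966529097], "p": [0.15852147055091564, -0.500220778798876, 0.2072876051737318], "o": [-0.5702294698790806, 0.41799434057952806, -0.4174402416302649, 0.5708438732197921]}
{"q": [-1.4873837473912557, 0.3133926014556981, 1.4983755960153786, -2.2216740283343478e-05, 1.3309943145592935, -0.22342325966529097], "p": [0.15852147055091564, -0.500220778798876, 0.2072876051737318], "o": [-0.5702294698790806, 0.41799434057952806, -0.4174402416302649, 0.5708438732197921]}
{"q": [-1.4873837473912557, 0.3133926014556981, 1.4983755960153786, -2.2216740283343478e-05, 1.3309943145592935, -0.22342325966529097], "p": [0.15852147055091564, -0.500220778798876, 0.2072876051737318], "o": [-0.5702294698790806, 0.41799434057952806, -0.4174402416302649, 0.5708438732197921]}validation failed for argument at $[0]...
validation failed for argument at $[0]...
validation failed for argument at $[0]...
```

```bash
rm log.jsonl; python3 rec.py
python3 -m inch '[{"gripper":1,"dx":-0.12,"dy":-0.03,"dz":0.12,"rx":0,"ry":0,"rz":0}]'; python3 rec.py
```

```text
time: 0.22
ee_pos: [0.1813, -0.4556, 0.2155]
orientation: [-0.569, 0.419, -0.418, 0.571]
force: [1.2, 0.4, 0.3]
opening: 0.0857
```

```bash

python3 -m inch '[{"gripper":1,"dx":-0.12,"dy":-0.03,"dz":0.12,"rx":0,"ry":0,"rz":0},{"gripper":1,"dx":-0.12,"dy":-0.03,"dz":0.12,"rx":0,"ry":0,"rz":0},{"gripper":1,"dx":-0.12,"dy":0,"dz":0.12,"rx":0,"ry":0,"rz":0},{"gripper":1,"dx":-0.12,"dy":0,"dz":0.12,"rx":0,"ry":0,"rz":0}]'; python3 rec.py
python3 -m inch '[{"gripper":1,"dx":0,"dy":0,"dz":0,"rx":0,"ry":-0.05,"rz":0},{"gripper":1,"dx":0,"dy":0,"dz":0,"rx":0,"ry":-0.05,"rz":0},{"gripper":1,"dx":0,"dy":0,"dz":0,"rx":0,"ry":-0.05,"rz":0},{"gripper":1,"dx":0,"dy":0,"dz":0,"rx":0,"ry":-0.05,"rz":0},{"gripper":1,"dx":0,"dy":0,"dz":0,"rx":0,"ry":-0.05,"rz":0}]'; python3 rec.py
python3 -m inch '[{"gripper":1,"dx":0,"dy":0,"dz":0,"rx":0.05,"ry":0,"rz":0},{"gripper":1,"dx":0,"dy":0,"dz":0,"rx":0.05,"ry":0,"rz":0}]'; python3 rec.py
python3 -m inch '[{"gripper":1,"dx":0.05,"dy":0,"dz":0,"rx":0,"ry":-0.05,"rz":0.05}]'; python3 rec.py
cat log.jsonl
```

```text
time: 0.72
ee_pos: [0.2762, -0.2729, 0.2347]
orientation: [-0.57, 0.418, -0.418, 0.57]
force: [0.7, -0.9, 0.9]
opening: 0.0851
time: 1.35
ee_pos: [0.2757, -0.2744, 0.2346]
orientation: [-0.687, 0.166, -0.166, 0.688]
force: [-0.3, 0.2, -0.4]
opening: 0.0859
time: 1.6
ee_pos: [0.276, -0.2743, 0.2352]
orientation: [-0.569, 0.138, -0.192, 0.787]
force: [0.5, 0.1, 0.3]
opening: 0.0854
time: 1.72
ee_pos: [0.2868, -0.2831, 0.2346]
orientation: [-0.571, 0.126, -0.102, 0.805]
force: [-0.8, -0.1, 0.6]
opening: 0.0852
{"q": [-1.4873837473912557, 0.3133926014556981, 1.4983755960153786, -2.2216740283343478e-05, 1.3309943145592935, -0.22342325966529097], "p": [0.15852147055091564, -0.500220778798876, 0.2072876051737318], "o": [-0.5702294698790806, 0.41799434057952806, -0.4174402416302649, 0.5708438732197921]}
{"q": [-1.4315378039391415, 0.23169791304934498, 1.583859998583746, -0.00011109414202830611, 1.3283268228661416, -0.16477346423542172], "p": [0.18126561546847988, -0.4555969099592805, 0.21551060042388842], "o": [-0.5694010493117807, 0.4191033559127991, -0.4179174389493463, 0.5705084016272611]
[... 471 characters left out ...]
423657, 0.23457199420486036], "o": [-0.6872418957768655, 0.16594855727901622, -0.16566905557710185, 0.6875415747794633]}
{"q": [-1.2590095110242498, 0.07435051007430199, 1.7541320245526788, 0.2253714680705459, 1.541175862941362, -0.8142897876508269], "p": [0.2760435225970126, -0.2743480532883529, 0.23520882616428226], "o": [-0.5694868367844343, 0.13801771965054263, -0.1920762913163725, 0.7872372895803853]}
{"q": [-1.1777166814797764, 0.1784921230340856, 1.6400895742896358, 0.14493257456904418, 1.625386906015609, -0.8626581659487655], "p": [0.2868334278677996, -0.28313819005025365, 0.23460647996888145], "o": [-0.5706159676739677, 0.12640148882663332, -0.10210510031724718, 0.8049811361436471]}
```

```bash
cat > fk.py <<'E'
import json
from h import *
from scipy.optimize import least_squares
lim=np.array([[-2.94,2.94],[-.97,2.17],[.19,2.56],[-1.23,4.37],[.02,3.11],[-2.88,2.88]])
L=[json.loads(l) for l in open('log.jsonl')]
e=R.from_euler
def rots(q,s4=1,s6=1):
    A=e('z',q[0]); B=A*e('y',q[1]); C=A*e('y',q[1]+q[2]); W=C*e('z',s4*q[3])*e('y',q[4]); T=W*e('z',s6*q[5])
    return A,B,C,W,T
best=None
for s4 in(1,-1):
  for s6 in(1,-1):
    D=[rots(l['q'],s4,s6)[4].inv()*R.from_quat(l['o']) for l in L]
    m=R.concatenate(D).mean(); err=max((m.inv()*d).magnitude() for d in D)
    if best is None or err<best[0]: best=(err,s4,s6,m)
err,s4,s6,M=best
rows=[];rhs=[]
for l in L:
    A,B,C,W,T=rots(l['q'],s4,s6)
    rows.append(np.hstack([A.as_matrix()[:,1:2],np.array([[0],[0],[1.]]),B.as_matrix()[:,[2]],C.as_matrix()[:,[0,2]],W.as_matrix()[:,[2]]]));rhs.append(l['p'])
Am=np.vstack(rows);b=np.hstack(rhs);x,res,rk,sv=np.linalg.lstsq(Am,b,rcond=1e-6)
def fk(q):
    A,B,C,W,T=rots(q,s4,s6)
    p=np.hstack([A.as_matrix()[:,1:2],np.array([[0],[0],[1.]]),B.as_matrix()[:,[2]],C.as_matrix()[:,[0,2]],W.as_matrix()[:,[2]]])@x
    return p,T*M
def ik(p,Rt,q0):
    f=lambda q:np.r_[(fk(q)[0]-p)*5,(fk(q)[1].inv()*Rt).as_rotvec()]
    s=least_squares(f,np.clip(q0,lim[:,0]+.001,lim[:,1]-.001),bounds=(lim[:,0],lim[:,1])); return s.x,np.abs(s.fun).max()
if __name__=='__main__':
    print('rot err',err,s4,s6,M.as_matrix().round(3)); print('x',x.round(4),'rk',rk,sv.round(3),'maxerr',np.abs(Am@x-b).max())
E
python3 fk.py
```

```text
rot err 6.325038516267765e-16 1 1 [[-1. -0.  0.]
 [ 0. -0.  1.]
 [-0.  1.  0.]]
x [0.1163 0.2013 0.4389 0.039  0.3975 0.2788] rk 6 [4.875 2.46  2.452 0.344 0.226 0.014] maxerr 4.440892098500626e-16
```

```bash
cat > plan.py <<'E'
from fk import *
a=np.array([-.258,-.966,0]);a/=np.linalg.norm(a)
foot=np.array([.4555,.0805,.026]); H=.0187
def Rt(x,y): x=np.array(x);y=np.array(y);return R.from_matrix(np.c_[x,y,np.cross(x,y)])
z=np.array([0,0,1.]);xj=np.array([-a[1],a[0],0])  # (.966,-.258)
seeds=[np.array([0,.3,1.6,0,1.3,0]),np.array([0,.3,1.6,1.5,1.3,0]),np.array([0,.3,1.6,-1,1.3,0]),np.array([0,-.3,2,3,.6,1]),np.array([0,-.3,2,3,.6,-2])]
def multi(p,Rm,n=1):
    out=[]
    for s in seeds:
        for d1 in(-.6,.3):
          for d6 in (-1.5,0,1.5):
            q0=s.copy();q0[0]+=d1;q0[5]+=d6
            q,er=ik(p,Rm,q0)
            if er<1e-4 and not any(np.abs(q-o).max()<.05 for o in out): out.append(q)
    return out
if __name__=='__main__':
  s=.095
  for th in np.radians([15,25,35]):
    t=-np.cos(th)*z-np.sin(th)*a
    g=foot+a*s
    qs=multi(g+t*H,Rt(xj,t)); print('GRASP th',np.degrees(th).round(),[q.round(2).tolist() for q in qs])
    for psi in np.radians([-30,0,22,45,70,90,120]):
        r=np.array([np.cos(psi),np.sin(psi),0]); t=np.cos(th)*r-np.sin(th)*z; x=np.cross(t,-(np.cos(th)*z+np.sin(th)*r));
        p=np.array([.616,.2495,.013+s])+t*H
        qs=multi(p,Rt(x,t)); print('  psi',np.degrees(psi).round(),[q.round(2).tolist() for q in qs])
E
time python3 plan.py
```

```text
GRASP th 15.0 [[-0.46, 0.41, 2.02, 0.36, 0.8, -0.47]]
  psi -30.0 []
  psi 0.0 [[0.33, 0.67, 1.98, 3.58, 0.85, 1.36]]
  psi 22.0 [[0.1, 0.65, 2.06, 2.79, 0.89, 1.72]]
  psi 45.0 [[-0.1, 0.68, 1.97, 2.08, 1.03, 2.02]]
  psi 70.0 [[-0.2, 0.77, 1.71, 1.53, 1.27, 2.25]]
  psi 90.0 [[-0.19, 0.89, 1.43, 1.25, 1.53, 2.37]]
  psi 120.0 [[-0.11, 1.13, 0.91, 1.01, 1.98, 2.47]]
GRASP th 25.0 [[-0.56, 0.44, 2.03, 0.55, 0.88, -0.7]]
  psi -30.0 []
  psi 0.0 [[0.32, 0.59, 1.94, 3.7, 0.58, 1.23]]
  psi 22.0 [[0.11, 0.56, 2.02, 2.69, 0.6, 1.83]]
  psi 45.0 [[-0.08, 0.59, 1.94, 1.91, 0.82, 2.21]]
  psi 70.0 [[-0.17, 0.7, 1.7, 1.39, 1.13, 2.4]]
  psi 90.0 [[-0.17, 0.82, 1.43, 1.13, 1.42, 2.45]]
  psi 120.0 [[-0.1, 1.05, 0.95, 0.88, 1.88, 2.46]]
GRASP th 35.0 [[-0.66, 0.5, 2.03, 0.68, 1.0, -0.89]]
  psi -30.0 []
  psi 0.0 [[0.31, 0.53, 1.88, 4.04, 0.32, 0.88]]
  psi 22.0 [[0.12, 0.5, 1.94, 2.42, 0.32, 2.12]]
  psi 45.0 [[-0.04, 0.54, 1.87, 1.62, 0.65, 2.53]]
  psi 70.0 [[-0.12, 0.64, 1.66, 1.21, 1.02, 2.58]]
  psi 90.0 [[-0.13, 0.76, 1.42, 0.99, 1.32, 2.56]]
  psi 120.0 [[-0.07, 0.98, 0.99, 0.77, 1.78, 2.47]]
real	0m51.348s
user	0m49.931s
sys	0m0.158s
```

```bash
cat > to.py <<'E'
from plan import *
def to(p,Rm,label='',cur=None):
    if cur is None:
        s=get_state();p0=s['ee_pos'];R0=R.from_quat(s['orientation'])
    else: p0,R0=cur
    rv=(R0.inv()*Rm).as_rotvec(); n=int(np.ceil(np.degrees(np.linalg.norm(rv))/10.5))
    d=Rm.inv().apply(np.array(p)-p0); m=int(np.ceil(np.linalg.norm(d)/.06))
    print(label,'ROT total/pi',(rv/np.pi).round(4),'rows',n,'each',(rv/np.pi/max(n,1)).round(4))
    print('   then SHIFT/.3',(d/.3).round(4),'rows',m,'each',(d/.3/max(m,1)).round(4))
th=np.radians(25); s_=.100; up5=.005
T0=-np.cos(th)*z-np.sin(th)*a; RG=Rt(xj,T0); G=foot+a*s_+up5*z; PG=G+T0*H
def final(psi,gap=.0):
    r=np.array([np.cos(psi),np.sin(psi),0]); t=np.cos(th)*r-np.sin(th)*z; zz=-(np.cos(th)*z+np.sin(th)*r)
    x=np.cross(t,zz); g=np.array([.616,.2495,.012+s_+gap])-up5*r
    return g+t*H,Rt(x,t)
def yawed(dpsi): return R.from_euler('z',dpsi)
if __name__=='__main__':
    q=np.array(get_state()['joints']); print(q.round(2))
    pre=PG-T0*.12
    seq=[('pre',pre,RG),('grasp',PG,RG),('lift',PG+[-.06,0,.25],RG)]
    x0=RG; 
    dps=np.radians(-165)
    p1=np.array([.40,.0,.30])
    for f in(.33,.66,1): seq.append((f'yaw{f}',p1,R.from_euler('z',dps*f)*RG))
    RA=R.from_euler('z',dps)*RG
    for f in(.33,.66,1): seq.append((f'pitch{f}',p1+[.08*f,.0,0],RA*R.from_rotvec([np.pi/2*f,0,0])))
    for psi in (75,60,45):
        pf,Rf=final(np.radians(psi)); seq.append((f'psi{psi}',pf+[-.10,-.0,.12],Rf))
    seq.append(('above',pf+[0,0,.08],Rf)); seq.append(('place',pf,Rf))
    for n,p,Rm in seq:
        q,er=ik(p,Rm,q); print(n,np.round(p,3),q.round(2),'%.1e'%er, 'tool dir',Rm.as_matrix()[:,1].round(2),'towerx',(-Rm.as_matrix()[:,2]*np.cos(th)-0*th).round(2))
    to(pre,RG,'now->pre')
E
python3 to.py
```

```text
[-1.18  0.18  1.64  0.14  1.63 -0.86]
pre [ 0.419 -0.057  0.123] [-0.69  0.23  1.93  0.42  1.21 -0.63] 9.0e-15 tool dir [ 0.11  0.41 -0.91] towerx [-0.21 -0.79 -0.38]
grasp [ 0.432 -0.008  0.014] [-0.58  0.43  2.03  0.54  0.9  -0.7 ] 1.2e-15 tool dir [ 0.11  0.41 -0.91] towerx [-0.21 -0.79 -0.38]
lift [ 0.372 -0.008  0.264] [-0.67 -0.08  1.87  0.4   1.54 -0.46] 2.2e-13 tool dir [ 0.11  0.41 -0.91] towerx [-0.21 -0.79 -0.38]
yaw0.33 [0.4 0.  0.3] [-0.55 -0.29  1.94  0.36  1.24  0.59] 3.6e-15 tool dir [ 0.4   0.15 -0.91] towerx [-0.77 -0.29 -0.38]
yaw0.66 [0.4 0.  0.3] [-0.17 -0.24  1.9  -0.2   1.09  2.05] 1.7e-15 tool dir [ 0.35 -0.24 -0.91] towerx [-0.68  0.46 -0.38]
yaw1 [0.4 0.  0.3] [-0.13 -0.04  1.68 -0.3   1.43  2.88] 1.6e-01 tool dir [ 0.   -0.42 -0.91] towerx [-0.    0.82 -0.38]
pitch0.33 [0.426 0.    0.3  ] [ 0.06  0.1   1.61 -0.67  1.48  2.88] 3.9e-01 tool dir [ 0.   -0.82 -0.58] towerx [-0.    0.52 -0.74]
pitch0.66 [0.453 0.    0.3  ] [ 0.25  0.38  1.47 -1.1   1.73  2.88] 6.3e-01 tool dir [ 0.  -1.  -0.1] towerx [-0.    0.09 -0.9 ]
pitch1 [0.48 0.   0.3 ] [ 0.3   0.55  1.37
[... 169 characters left out ...]
23  0.88 -0.42] towerx [0.1  0.37 0.82]
psi60 [0.522 0.26  0.224] [-0.19  0.23  2.04  1.42  1.05  2.56] 2.2e-11 tool dir [ 0.45  0.78 -0.42] towerx [0.19 0.33 0.82]
psi45 [0.524 0.258 0.224] [-0.11  0.15  2.15  1.66  0.79  2.53] 1.7e-15 tool dir [ 0.64  0.64 -0.42] towerx [0.27 0.27 0.82]
above [0.624 0.258 0.184] [-0.08  0.41  1.92  1.71  0.77  2.49] 1.7e-15 tool dir [ 0.64  0.64 -0.42] towerx [0.27 0.27 0.82]
place [0.624 0.258 0.104] [-0.08  0.58  1.95  1.9   0.82  2.22] 1.1e-15 tool dir [ 0.64  0.64 -0.42] towerx [0.27 0.27 0.82]
now->pre ROT total/pi [ 0.0351 -0.0262 -0.0194] rows 1 each [ 0.0351 -0.0262 -0.0194]
   then SHIFT/.3 [0.2304 0.6928 0.6039] rows 5 each [0.0461 0.1386 0.1208]
```

```bash
cat > seq.py <<'E'
from to import *
q=np.array(get_state()['joints']); pre=PG-T0*.12
seq=[('pre',pre,RG),('grasp',PG,RG),('lift',PG+[-.06,0,.28],RG)]
pl=PG+[-.02,0,.31]; RV=RG*R.from_rotvec([-th,0,0]); seq.append(('vert',pl,RV))
dps=np.radians(-165)
for f in(.33,.66,1): seq.append((f'yaw{f}',pl,R.from_euler('z',dps*f)*RV))
RA=R.from_euler('z',dps)*RV
for f in(.33,.66,1): seq.append((f'pitch{f}',pl+np.array([.08*f,.0,0]),RA*R.from_rotvec([-(np.pi/2-th)*f,0,0])))
for psi in (75,60,45):
    pf,Rf=final(np.radians(psi)); seq.append((f'psi{psi}',pf+[-.10,-.0,.15],Rf))
seq.append(('above',pf+[0,0,.08],Rf)); seq.append(('place',pf,Rf))
for n,p,Rm in seq:
    q,er=ik(p,Rm,q); print(n,np.round(p,3),q.round(2),'%.1e'%er, 'tool dir',Rm.as_matrix()[:,1].round(2),'towerx',(RG.inv()*R.identity()).inv().apply([0,0,0]) if 0 else (Rm*RG.inv()).apply(a).round(2))
E
python3 seq.py
python3 -m inch '[{"gripper":0.8,"dx":0,"dy":0,"dz":0,"rx":0.035,"ry":-0.026,"rz":-0.019},{"gripper":0.8,"dx":0.045,"dy":0,"dz":0.12,"rx":0,"ry":0,"rz":0},{"gripper":0.8,"dx":0.045,"dy":0.05,"dz":0.12,"rx":0,"ry":0,"rz":0},{"gripper":0.8,"dx":0.045,"dy":0.10,"dz":0.12,"rx":0,"ry":0,"rz":0},{"gripper":0.8,"dx":0.045,"dy":0.14,"dz":0.12,"rx":0,"ry":0,"rz":0}]' 
python3 -c "
from to import *
to(PG-T0*.12,RG,'pre');to(PG,RG,'grasp')"
```

```text
pre [ 0.419 -0.057  0.123] [-0.69  0.23  1.93  0.42  1.21 -0.63] 9.0e-15 tool dir [ 0.11  0.41 -0.91] towerx [-0.26 -0.97  0.  ]
grasp [ 0.432 -0.008  0.014] [-0.58  0.43  2.03  0.54  0.9  -0.7 ] 1.2e-15 tool dir [ 0.11  0.41 -0.91] towerx [-0.26 -0.97  0.  ]
lift [ 0.372 -0.008  0.294] [-0.67 -0.1   1.81  0.4   1.62 -0.43] 7.9e-12 tool dir [ 0.11  0.41 -0.91] towerx [-0.26 -0.97  0.  ]
vert [ 0.412 -0.008  0.324] [-0.31 -0.01  1.57 -0.    1.57 -0.05] 7.9e-13 tool dir [ 0.  0. -1.] towerx [-0.23 -0.88  0.42]
yaw0.33 [ 0.412 -0.008  0.324] [-0.31 -0.01  1.57 -0.    1.57  0.9 ] 1.5e-12 tool dir [ 0.  0. -1.] towerx [-0.85 -0.32  0.42]
yaw0.66 [ 0.412 -0.008  0.324] [-0.31 -0.01  1.57 -0.    1.57  1.85] 8.6e-10 tool dir [ 0. -0. -1.] towerx [-0.75  0.5   0.42]
yaw1 [ 0.412 -0.008  0.324] [-0.31 -0.01  1.57  0.    1.57  2.83] 2.5e-10 tool dir [ 0.  0. -1.] towerx [-0.    0.91  0.42]
pitch0.33 [ 0.438 -0.008  0.324] [-0.51  0.09  1.52  0.33  1.71  2.65] 8.4e-09 tool dir [-0.    0.37 -0.93] towerx [-0.    0.69  0.72]
pitch0.66 [ 0.465 -0.008  0.324] [-0.64  0.24  1.48  0.61  1.86  2.55] 4.
[... 517 characters left out ...]
 0.64 -0.42] towerx [0. 0. 1.]
above [0.624 0.258 0.184] [-0.08  0.41  1.92  1.71  0.77  2.49] 2.4e-15 tool dir [ 0.64  0.64 -0.42] towerx [0. 0. 1.]
place [0.624 0.258 0.104] [-0.08  0.58  1.95  1.9   0.82  2.22] 5.6e-16 tool dir [ 0.64  0.64 -0.42] towerx [0. 0. 1.]
time: 2.35
ee_pos: [0.3846, -0.1325, 0.2162]
orientation: [-0.534, 0.069, -0.109, 0.835]
force: [0.3, -0.5, -0.6]
opening: 0.0683
pre ROT total/pi [0.0011 0.0011 0.0002] rows 1 each [0.0011 0.0011 0.0002]
   then SHIFT/.3 [0.045  0.3966 0.114 ] rows 3 each [0.015  0.1322 0.038 ]
grasp ROT total/pi [0.0011 0.0011 0.0002] rows 1 each [0.0011 0.0011 0.0002]
   then SHIFT/.3 [0.045  0.7966 0.114 ] rows 5 each [0.009  0.1593 0.0228]
```

```bash

python3 -m inch '[{"gripper":0.8,"dx":0.015,"dy":0.13,"dz":0.038,"rx":0,"ry":0,"rz":0},{"gripper":0.8,"dx":0.015,"dy":0.13,"dz":0.038,"rx":0,"ry":0,"rz":0},{"gripper":0.8,"dx":0.015,"dy":0.13,"dz":0.038,"rx":0,"ry":0,"rz":0},{"gripper":0.8,"dx":0,"dy":0,"dz":0,"rx":0,"ry":0,"rz":0}]' 
python3 -c "
from to import *
to(PG,RG,'grasp')
im,d=snap('side','side1'); c=im[130:300,100:300];cv2.imwrite('pics/side1c.png',cv2.resize(c,None,fx=3.5,fy=3.5,interpolation=cv2.INTER_CUBIC))
C=np.load('pics/side1.npy');m=np.all((C>[.36,-.1,.047])&(C<[.5,.13,.056]),-1);q=C[m];print(((q-foot)@a).min(),((q-foot)@a).max(),((q-foot)@xj).min(),((q-foot)@xj).max())
C=np.load('pics/side0.npy');m=np.all((C>[.36,-.1,.047])&(C<[.5,.13,.056]),-1);q=C[m];print(((q-foot)@a).min(),((q-foot)@a).max(),((q-foot)@xj).min(),((q-foot)@xj).max())
"
```

```text
time: 2.85
ee_pos: [0.4165, -0.0576, 0.1232]
orientation: [-0.533, 0.07, -0.106, 0.836]
force: [-0.2, -0.3, -0.3]
opening: 0.0683
grasp ROT total/pi [ 0.0003  0.0014 -0.0017] rows 1 each [ 0.0003  0.0014 -0.0017]
   then SHIFT/.3 [0.0068 0.4022 0.0013] rows 3 each [0.0023 0.1341 0.0004]
-0.0026160988381830714 0.1427654803000174 -0.027297015354495836 0.025454598186770778
-0.002777112148984697 0.1433267525084798 -0.028071781330547572 0.0256488404430462
```

View pics/side1c.png

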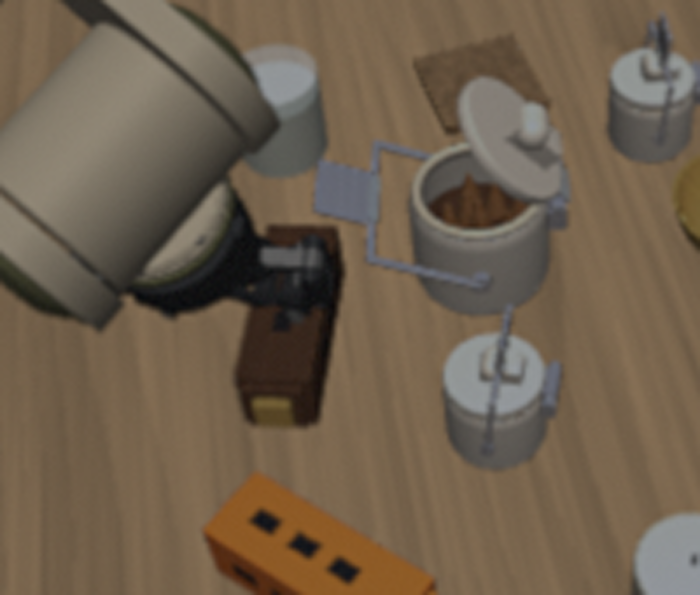

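```bash

python3 -m inch '[{"gripper":0.8,"dx":0.006,"dy":0.13,"dz":0.001,"rx":0,"ry":0.001,"rz":-0.001},{"gripper":0.8,"dx":0,"dy":0.13,"dz":0,"rx":0,"ry":0,"rz":0},{"gripper":0.8,"dx":0,"dy":0.10,"dz":0,"rx":0,"ry":0,"rz":0},{"gripper":0.8,"dx":0,"dy":0.04,"dz":0,"rx":0,"ry":0,"rz":0}]' 
python3 -m inch '[{"gripper":0.3,"dx":0,"dy":0,"dz":0,"rx":0,"ry":0,"rz":0},{"gripper":0.3,"dx":0,"dy":0,"dz":0,"rx":0,"ry":0,"rz":0},{"gripper":0.3,"dx":0,"dy":0,"dz":0,"rx":0,"ry":0,"rz":0},{"gripper":0.3,"dx":0,"dy":0,"dz":0,"rx":0,"ry":0,"rz":0}]' 70
python3 -c "
from to import *
to(PG,RG,'grasp');s=get_state();to(s['ee_pos']+[-.06,0,.012],R.from_quat(s['orientation']),'pull')
to(s['ee_pos']+[0.02,0,.27],R.from_quat(s['orientation']),'lift')
"
```

```text
time: 3.4
ee_pos: [0.4326, -0.0113, 0.0157]
orientation: [-0.534, 0.069, -0.111, 0.835]
force: [1.2, -0.1, 1.1]
opening: 0.0683
time: 3.9
ee_pos: [0.433, -0.0119, 0.0167]
orientation: [-0.534, 0.068, -0.111, 0.835]
force: [-2.7, -4.5, 8.1]
opening: 0.0503
grasp ROT total/pi [0.0012 0.0004 0.0014] rows 1 each [0.0012 0.0004 0.0014]
   then SHIFT/.3 [-0.0071  0.0122  0.0051] rows 1 each [-0.0071  0.0122  0.0051]
pull ROT total/pi [0. 0. 0.] rows 0 each [0. 0. 0.]
   then SHIFT/.3 [-0.193  -0.0588 -0.0299] rows 2 each [-0.0965 -0.0294 -0.0149]
lift ROT total/pi [0. 0. 0.] rows 0 each [0. 0. 0.]
   then SHIFT/.3 [ 0.0685 -0.8096  0.3929] rows 5 each [ 0.0137 -0.1619  0.0786]
```

```bash

python3 -m inch '[{"gripper":0.3,"dx":0,"dy":-0.025,"dz":0.012,"rx":0,"ry":0,"rz":0},{"gripper":0.3,"dx":-0.05,"dy":-0.014,"dz":-0.01,"rx":0,"ry":0,"rz":0},{"gripper":0.3,"dx":-0.08,"dy":-0.014,"dz":-0.01,"rx":0,"ry":0,"rz":0},{"gripper":0.3,"dx":-0.07,"dy":-0.014,"dz":-0.01,"rx":0,"ry":0,"rz":0}]' 
python3 -m inch '[{"gripper":0.3,"dx":0,"dy":-0.12,"dz":0.055,"rx":0,"ry":0,"rz":0},{"gripper":0.3,"dx":0.01,"dy":-0.16,"dz":0.075,"rx":0,"ry":0,"rz":0},{"gripper":0.3,"dx":0.01,"dy":-0.16,"dz":0.075,"rx":0,"ry":0,"rz":0},{"gripper":0.3,"dx":0.02,"dy":-0.16,"dz":0.075,"rx":0,"ry":0,"rz":0},{"gripper":0.3,"dx":0.02,"dy":-0.16,"dz":0.075,"rx":0,"ry":0,"rz":0}]' 
python3 -c "
from to import *
s=get_state();print(s['joints'].round(2))
im,d=snap('side','side2')
"
```

```text
time: 4.4
ee_pos: [0.3702, -0.0082, 0.0321]
orientation: [-0.534, 0.069, -0.11, 0.835]
force: [-0.1, -0.0, -2.3]
opening: 0.0505
time: 5.03
ee_pos: [0.3874, -0.0117, 0.2856]
orientation: [-0.534, 0.069, -0.111, 0.835]
force: [1.2, 0.3, -2.5]
opening: 0.0499
[-0.65 -0.06  1.79  0.4   1.58 -0.42]
```

View pics/side2.png

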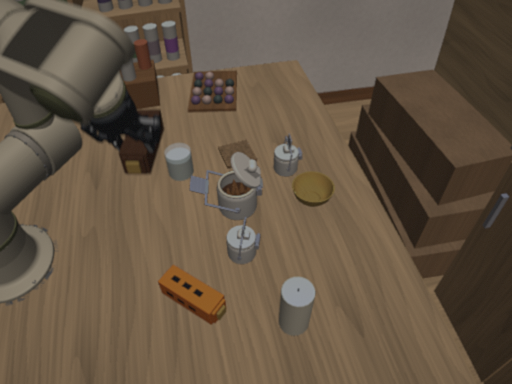

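```bash

python3 -m inch '[{"gripper":0.3,"dx":0,"dy":-0.05,"dz":0,"rx":-0.046,"ry":0,"rz":0},{"gripper":0.3,"dx":0.05,"dy":-0.05,"dz":0,"rx":-0.046,"ry":0,"rz":0},{"gripper":0.3,"dx":0.05,"dy":-0.03,"dz":0,"rx":-0.046,"ry":0,"rz":0},{"gripper":0.3,"dx":0,"dy":0,"dz":0,"rx":0,"ry":0.05,"rz":0},{"gripper":0.3,"dx":0,"dy":0,"dz":0,"rx":0,"ry":0.055,"rz":0}]' 
python3 -m inch '[{"gripper":0.3,"dx":0,"dy":0,"dz":0,"rx":0,"ry":0.056,"rz":0},{"gripper":0.3,"dx":0,"dy":0,"dz":0,"rx":0,"ry":0.056,"rz":0},{"gripper":0.3,"dx":0,"dy":0,"dz":0,"rx":0,"ry":0.056,"rz":0},{"gripper":0.3,"dx":0,"dy":0,"dz":0,"rx":0,"ry":0.056,"rz":0},{"gripper":0.3,"dx":0,"dy":0,"dz":0,"rx":0,"ry":0.056,"rz":0}]' 
python3 -m inch '[{"gripper":0.3,"dx":0,"dy":0,"dz":0,"rx":0,"ry":0.056,"rz":0},{"gripper":0.3,"dx":0,"dy":0,"dz":0,"rx":0,"ry":0.056,"rz":0},{"gripper":0.3,"dx":0,"dy":0,"dz":0,"rx":0,"ry":0.056,"rz":0},{"gripper":0.3,"dx":0,"dy":0,"dz":0,"rx":0,"ry":0.056,"rz":0},{"gripper":0.3,"dx":0,"dy":0,"dz":0,"rx":0,"ry":0.056,"rz":0}]' 
python3 -c "
from to import *
s=get_state();print(s['joints'].round(2));print(R.from_quat(s['orientation']).as_matrix().round(3))
"
```

```text
time: 5.7
ee_pos: [0.4134, -0.0305, 0.3202]
orientation: [-0.676, 0.207, -0.208, 0.676]
force: [-0.9, 0.4, -1.9]
opening: 0.0502
time: 6.32
ee_pos: [0.4132, -0.0309, 0.3202]
orientation: [-0.523, 0.476, -0.476, 0.523]
force: [-0.9, 0.3, -2.6]
opening: 0.0503
time: 6.95
ee_pos: [0.4132, -0.0309, 0.3203]
orientation: [0.27, -0.653, 0.654, -0.271]
force: [-0.0, 0.5, -2.5]
opening: 0.0498
[-0.36 -0.    1.58  0.    1.56  2.  ]
[[-0.707  0.002  0.707]
 [-0.707 -0.    -0.707]
 [-0.001 -1.     0.001]]
```

```bash
cat > seq2.py <<'E'
from to import *
s=get_state();p0=s['ee_pos'];R0=R.from_quat(s['orientation']);q=s['joints']
Rc=R.from_euler('z',np.radians(-30))*R0; cur=(p0,R0)
def st(n,p,Rm):
    global q,cur
    rv=(cur[1].inv()*Rm).as_rotvec()
    for f in np.linspace(.2,1,5):
        Ri=cur[1]*R.from_rotvec(rv*f); q,er=ik(cur[0]+(np.array(p)-cur[0])*f,Ri,q)
        if er>1e-3: print('ERR',er)
        t=(Ri*RG.inv()).apply(a)
    print(n,np.round(p,3),q.round(2),t.round(2)); cur=(np.array(p),Rm)
st('yaw',p0,Rc)
pt=np.array([.44,.02,.32])
Rp=Rc*R.from_rotvec([-(np.pi/2-th),0,0]); st('pitch',pt,Rp)
for psi in(80,60,45):
    pf,Rf=final(np.radians(psi)); st(f'psi{psi}',[.50,.14,.30],Rf)
st('over',pf+[0,0,.10],Rf);st('place',pf,Rf)
E
python3 seq2.py
```

```text
yaw [ 0.413 -0.031  0.32 ] [-0.36  0.    1.58 -0.    1.56  2.52] [-0.23  0.88  0.42]
pitch [0.44 0.02 0.32] [-0.63  0.41  1.49  0.74  2.13  2.35] [-0.  0.  1.]
psi80 [0.5  0.14 0.3 ] [-0.48  0.26  1.76  1.04  1.64  2.61] [0. 0. 1.]
psi60 [0.5  0.14 0.3 ] [-0.52  0.07  1.99  1.18  1.37  2.69] [ 0. -0.  1.]
psi45 [0.5  0.14 0.3 ] [-0.49 -0.07  2.13  1.29  1.12  2.78] [ 0. -0.  1.]
over [0.624 0.258 0.204] [-0.08  0.37  1.9   1.66  0.77  2.56] [0. 0. 1.]
place [0.624 0.258 0.104] [-0.08  0.58  1.95  1.9   0.82  2.22] [0. 0. 1.]
```

```bash

python3 -m inch '[{"gripper":0.3,"dx":0,"dy":0,"dz":0,"rx":0,"ry":0.056,"rz":0},{"gripper":0.3,"dx":0,"dy":0,"dz":0,"rx":0,"ry":0.056,"rz":0},{"gripper":0.3,"dx":0,"dy":0,"dz":0,"rx":0,"ry":0.056,"rz":0},{"gripper":0.3,"dx":0,"dy":0,"dz":0,"rx":-0.04,"ry":0,"rz":0},{"gripper":0.3,"dx":0,"dy":0,"dz":0,"rx":-0.05,"ry":0,"rz":0}]' 
python3 -m inch '[{"gripper":0.3,"dx":0,"dy":0,"dz":0,"rx":-0.055,"ry":0,"rz":0},{"gripper":0.3,"dx":0,"dy":0,"dz":0,"rx":-0.055,"ry":0,"rz":0},{"gripper":0.3,"dx":0,"dy":0,"dz":0,"rx":-0.055,"ry":0,"rz":0},{"gripper":0.3,"dx":0,"dy":0,"dz":0,"rx":-0.055,"ry":0,"rz":0},{"gripper":0.3,"dx":0,"dy":0,"dz":0,"rx":-0.05,"ry":0,"rz":0}]' 
python3 -c "
from to import *
s=get_state();print(s['joints'].round(2));print(R.from_quat(s['orientation']).as_matrix().round(3))
for psi in (75,45):
  pf,Rf=final(np.radians(psi)); to([.52,.17,.30],Rf,str(psi))
snap('side','side3')
"
```

```text
time: 7.58
ee_pos: [0.4134, -0.0304, 0.321]
orientation: [-0.105, 0.794, -0.594, 0.08]
force: [0.2, 0.6, -3.3]
opening: 0.0498
time: 8.2
ee_pos: [0.4137, -0.0316, 0.3204]
orientation: [-0.128, 0.968, -0.214, 0.029]
force: [0.3, 0.3, -2.1]
opening: 0.0501
[-0.73  0.41  1.48  0.65  2.19  2.26]
[[-0.966 -0.234  0.111]
 [-0.259  0.875 -0.408]
 [-0.002 -0.423 -0.906]]
75 ROT total/pi [0.0002 0.071  0.151 ] rows 3 each [0.0001 0.0237 0.0503]
   then SHIFT/.3 [-0.1684  0.7    -0.2515] rows 4 each [-0.0421  0.175  -0.0629]
45 ROT total/pi [3.000e-04 1.414e-01 3.020e-01] rows 6 each [0.0001 0.0236 0.0503]
   then SHIFT/.3 [ 0.2245  0.6864 -0.2452] rows 4 each [ 0.0561  0.1716 -0.0613]
```

View pics/side3.png

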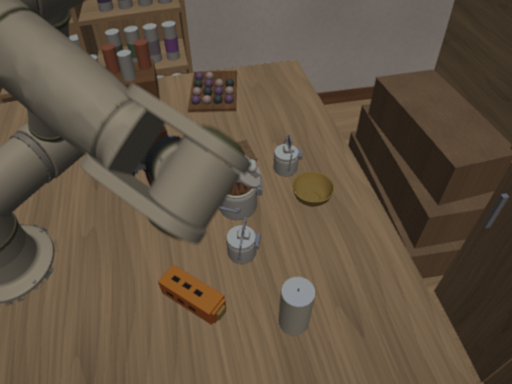

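```bash

python3 -m inch '[{"gripper":0.3,"dx":0,"dy":0,"dz":0,"rx":0,"ry":0.024,"rz":0.05},{"gripper":0.3,"dx":0,"dy":0,"dz":0,"rx":0,"ry":0.024,"rz":0.05},{"gripper":0.3,"dx":0,"dy":0,"dz":0,"rx":0,"ry":0.024,"rz":0.05}]' 
python3 -m inch '[{"gripper":0.3,"dx":-0.042,"dy":0.175,"dz":-0.063,"rx":0,"ry":0,"rz":0},{"gripper":0.3,"dx":-0.042,"dy":0.175,"dz":-0.063,"rx":0,"ry":0,"rz":0},{"gripper":0.3,"dx":-0.042,"dy":0.175,"dz":-0.063,"rx":0,"ry":0,"rz":0},{"gripper":0.3,"dx":-0.042,"dy":0.175,"dz":-0.063,"rx":0,"ry":0,"rz":0}]' 
python3 -m inch '[{"gripper":0.3,"dx":0,"dy":0,"dz":0,"rx":0,"ry":0.024,"rz":0.05},{"gripper":0.3,"dx":0,"dy":0,"dz":0,"rx":0,"ry":0.024,"rz":0.05},{"gripper":0.3,"dx":0,"dy":0,"dz":0,"rx":0,"ry":0.024,"rz":0.05}]' 
cat > fin.py <<'E'
from to import *
s=get_state();print(s['joints'].round(2),s['ee_pos'].round(4));print(R.from_quat(s['orientation']).as_matrix().round(3))
pf,Rf=final(np.radians(45)); to(pf+[0,0,.08],Rf,'over80')
E
python3 fin.py
```

```text
time: 8.62
ee_pos: [0.4137, -0.0312, 0.3203]
orientation: [0.129, 0.967, -0.218, -0.03]
force: [-0.0, -1.5, -1.2]
opening: 0.05
time: 9.12
ee_pos: [0.5198, 0.1725, 0.2993]
orientation: [0.126, 0.967, -0.218, -0.028]
force: [-0.0, -0.9, -1.8]
opening: 0.0499
time: 9.5
ee_pos: [0.5188, 0.1705, 0.2992]
orientation: [0.374, 0.901, -0.203, -0.086]
force: [0.3, 0.8, -1.3]
opening: 0.05
[-0.37 -0.03  2.09  1.33  1.02  2.82] [0.5188 0.1705 0.2992]
[[-0.705  0.639 -0.306]
 [ 0.709  0.638 -0.301]
 [ 0.003 -0.429 -0.903]]
over80 ROT total/pi [-0.0023 -0.0011 -0.0003] rows 1 each [-0.0023 -0.0011 -0.0003]
   then SHIFT/.3 [-0.0429  0.5745  0.1554] rows 3 each [-0.0143  0.1915  0.0518]
```

```bash

python3 -m inch '[{"gripper":0.3,"dx":-0.014,"dy":0.19,"dz":0.0,"rx":-0.002,"ry":-0.001,"rz":0},{"gripper":0.3,"dx":-0.014,"dy":0.19,"dz":0.07,"rx":0,"ry":0,"rz":0},{"gripper":0.3,"dx":-0.014,"dy":0.19,"dz":0.08,"rx":0,"ry":0,"rz":0},{"gripper":0.3,"dx":0,"dy":0,"dz":0,"rx":0,"ry":0,"rz":0}]' 
python3 fin.py
python3 -c "
from h import *
for n in('side','top'):
  im,d=snap(n,n+'4')
im=cv2.imread('pics/side4.png');c=im[60:240,150:330];cv2.imwrite('pics/side4c.png',cv2.resize(c,None,fx=3.3,fy=3.3,interpolation=cv2.INTER_CUBIC))
im=cv2.imread('pics/top4.png');c=im[120:300,90:270];cv2.imwrite('pics/top4c.png',cv2.resize(c,None,fx=3.3,fy=3.3,interpolation=cv2.INTER_CUBIC))
"
```

```text
time: 10.0
ee_pos: [0.6228, 0.2603, 0.1803]
orientation: [0.369, 0.903, -0.202, -0.086]
force: [-0.5, -0.3, -2.2]
opening: 0.0497
[-0.08  0.42  1.92  1.7   0.78  2.5 ] [0.6228 0.2603 0.1803]
[[-0.712  0.632 -0.305]
 [ 0.702  0.646 -0.301]
 [ 0.007 -0.429 -0.903]]
over80 ROT total/pi [-0.0021 -0.0009  0.0031] rows 1 each [-0.0021 -0.0009  0.0031]
   then SHIFT/.3 [-0.0093 -0.0069 -0.0109] rows 1 each [-0.0093 -0.0069 -0.0109]
```

View pics/side4c.png

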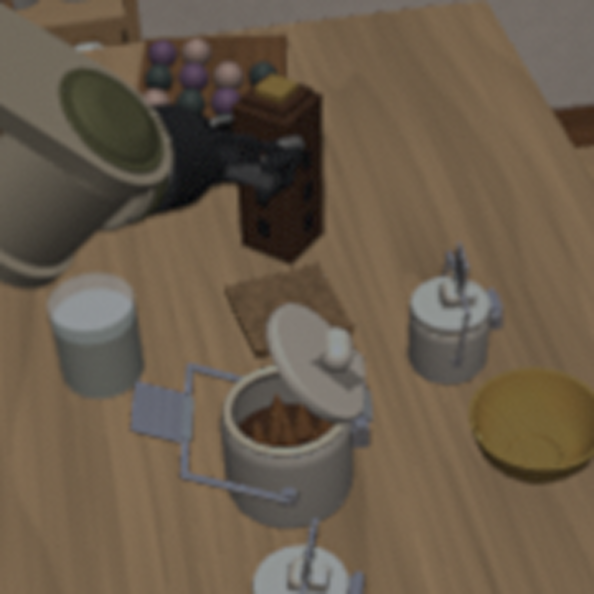

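View pics/top4c.png

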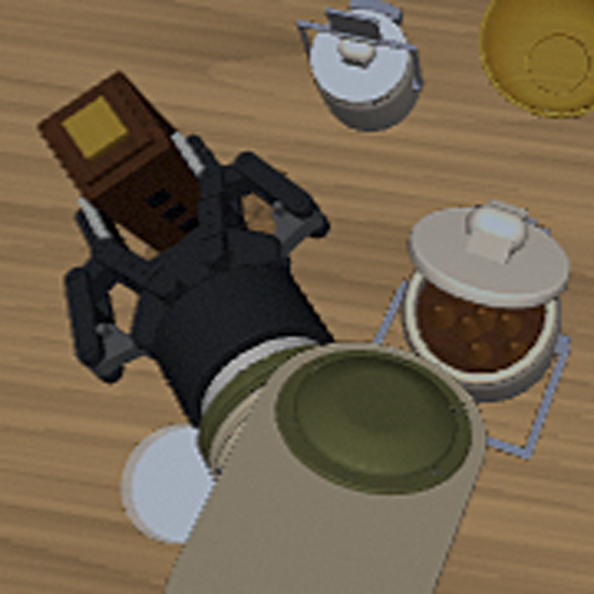

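```bash
cat > tw.py <<'E'
from h import *
import sys
tag=sys.argv[1]; x0,y0=map(float,sys.argv[2:4])
for n in('top','side'):
    P=np.load(f'pics/{n}{tag}.npy').reshape(-1,3); im=cv2.imread(f'pics/{n}{tag}.png').reshape(-1,3).astype(int)
    k=(np.hypot(P[:,0]-x0,P[:,1]-y0)<.06)&(P[:,2]>.02)
    k&=(im[:,2]>im[:,0]*1.25)  # reddish wood/brass
    q=P[k]; print(n,len(q),'zmin/max',np.percentile(q[:,2],[0.5,50,99.5]).round(4))
    zt=np.percentile(q[:,2],99)
    t=q[q[:,2]>zt-.018]; r=cv2.minAreaRect((t[:,:2]*1000).astype(np.float32)); print(' top slab rect',r)
    t=q[q[:,2]>zt-.004]; r=cv2.minAreaRect((t[:,:2]*1000).astype(np.float32)); print(' cap rect',r,t.mean(0).round(4))
    if n=='side':
        lo=q[:,2].min(); t=q[(q[:,2]<zt-.025)]; 
        # vertical faces normal fit
        best=0;rng=np.random.default_rng(0)
        for f in range(2):
            best=0
            for _ in range(400):
                s=t[rng.choice(len(t),3,False)];nn=np.cross(s[1]-s[0],s[2]-s[0]);l=np.linalg.norm(nn)
                if l<1e-6: continue
                nn/=l;kk=abs((t-s[0])@nn)<.0015
                if kk.sum()>best:best=kk.sum();K_=kk
            c=t[K_].mean(0);nn=np.linalg.svd(t[K_]-c)[2][2];print(' face n',nn.round(3),'pt',c.round(4),best,'dist from nominal axis',((c-[x0,y0,c[2]])@nn).round(4)); t=t[~K_]
            if len(t)<30:break
E
python3 - <<'E'
from to import *
s=get_state(); t=R.from_quat(s['orientation']).as_matrix()[:,1]; r=t*[1,1,0]; r/=np.linalg.norm(r)
g=s['ee_pos']-H*t; print('grasp pt',g,'axis pred',g+.002*r)
E
python3 tw.py 4 .614 .251
```

```text
grasp pt [0.61157811 0.24674985 0.19401821] axis pred [0.61298343 0.24817289 0.19401821]
top 1508 zmin/max [0.1066 0.2239 0.2381]
 top slab rect ((605.6448974609375, 245.14419555664062), (78.54891967773438, 64.15711212158203), 41.12278366088867)
 cap rect ((617.877197265625, 250.67654418945312), (25.218305587768555, 27.523109436035156), 47.875091552734375) [0.6163 0.2516 0.2361]
side 1024 zmin/max [0.085  0.1591 0.2341]
 top slab rect ((605.7645263671875, 247.811279296875), (60.94906234741211, 72.60271453857422), 57.658973693847656)
 cap rect ((613.3361206054688, 251.75831604003906), (35.84008026123047, 25.184091567993164), 37.390377044677734) [0.6154 0.2525 0.2326]
 face n [ 0.715 -0.7   -0.007] pt [0.6348 0.2359 0.1424] 308 dist from nominal axis 0.0254
 face n [ 0.698  0.716 -0.012] pt [0.5975 0.2348 0.1299] 248 dist from nominal axis -0.0231
```

```bash
python3 - <<'E'
from to import *
s=get_state(); pf,Rf=final(np.radians(45)); to(s['ee_pos']+[0,-.0025,-.065],Rf); to(s['ee_pos']+[0,0,-.01],Rf,'10mm down')
E
```

```text
ROT total/pi [-0.      0.0005  0.0018] rows 1 each [-0.      0.0005  0.0018]
   then SHIFT/.3 [-0.0059  0.0862  0.1989] rows 2 each [-0.0029  0.0431  0.0994]
10mm down ROT total/pi [-0.      0.0005  0.0018] rows 1 each [-0.      0.0005  0.0018]
   then SHIFT/.3 [0.     0.0141 0.0302] rows 1 each [0.     0.0141 0.0302]
```

```bash

python3 -m inch '[{"gripper":0.3,"dx":-0.006,"dy":0.03,"dz":0.06,"rx":0,"ry":0,"rz":0.002},{"gripper":0.3,"dx":0,"dy":0.025,"dz":0.06,"rx":0,"ry":0,"rz":0},{"gripper":0.3,"dx":0,"dy":0.022,"dz":0.05,"rx":0,"ry":0,"rz":0},{"gripper":0.3,"dx":0,"dy":0.009,"dz":0.03,"rx":0,"ry":0,"rz":0},{"gripper":0.3,"dx":0,"dy":0,"dz":0,"rx":0,"ry":0,"rz":0}]' 
python3 -m inch '[{"gripper":0.3,"dx":0,"dy":0.0035,"dz":0.0075,"rx":0,"ry":0,"rz":0},{"gripper":0.3,"dx":0,"dy":0.0035,"dz":0.0075,"rx":0,"ry":0,"rz":0},{"gripper":0.3,"dx":0,"dy":0,"dz":0,"rx":0,"ry":0,"rz":0}]' 
python3 fin.py
python3 -c "
from h import *
for n in('side','top'):
  im,d=snap(n,n+'5')
im=cv2.imread('pics/side5.png');c=im[90:220,180:310];cv2.imwrite('pics/side5c.png',cv2.resize(c,None,fx=4.5,fy=4.5,interpolation=cv2.INTER_CUBIC))"
python3 tw.py 5 .616 .2495
```

```text
time: 10.72
ee_pos: [0.6239, 0.2553, 0.1216]
orientation: [0.375, 0.902, -0.2, -0.082]
force: [0.5, 0.1, -1.7]
opening: 0.0497
time: 11.1
ee_pos: [0.6237, 0.2558, 0.1154]
orientation: [0.374, 0.902, -0.2, -0.082]
force: [-0.0, 0.4, -2.8]
opening: 0.05
[-0.09  0.55  1.95  1.87  0.81  2.25] [0.6237 0.2558 0.1154]
[[-0.706  0.642 -0.298]
 [ 0.708  0.64  -0.299]
 [-0.001 -0.422 -0.906]]
over80 ROT total/pi [ 0.0001  0.0001 -0.0004] rows 1 each [ 0.0001  0.0001 -0.0004]
   then SHIFT/.3 [ 0.0034 -0.0907 -0.2103] rows 2 each [ 0.0017 -0.0454 -0.1052]
top 1249 zmin/max [0.0227 0.1552 0.1703]
 top slab rect ((616.9434204101562, 247.93515014648438), (52.8001823425293, 51.865234375), 44.40501022338867)
 cap rect ((616.877685546875, 248.4029083251953), (25.248981475830078, 24.087085723876953), 45.22574234008789) [0.6167 0.2479 0.1679]
side 835 zmin/max [0.0206 0.124  0.1694]
 top slab rect ((605.6329345703125, 244.07562255859375), (61.85026168823242, 72.77725219726562), 56.060821533203125)
 cap rect ((616.751953125, 245.78419494628906), (25.237918853759766, 29.023433685302734), 50.54310989379883) [0.6154 0.2465 0.1672]
 face n [-0.709  0.706 -0.011] pt [0.6367 0.2325 0.0804] 256 dist from nominal axis -0.0267
 face n [ 0.716  0.697 -0.021] pt [0.5972 0.2327 0.0697] 162 dist from nominal axis -0.0252
```

View pics/side5c.png

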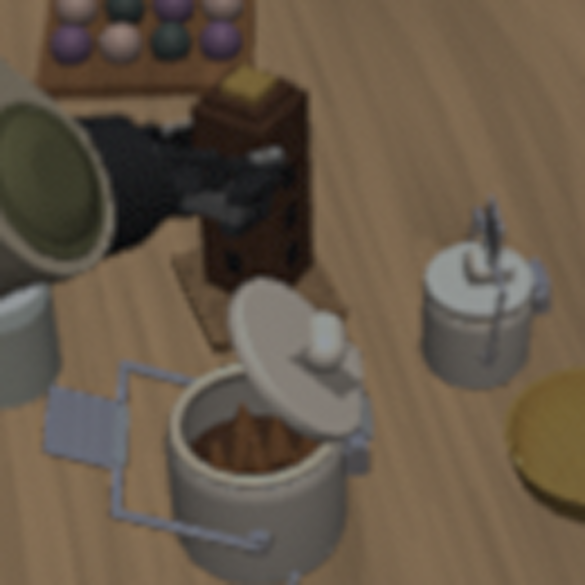

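```bash

python3 -m inch '[{"gripper":0.3,"dx":0.004,"dy":0.004,"dz":0.0075,"rx":0,"ry":0,"rz":0},{"gripper":0.3,"dx":0,"dy":0.0035,"dz":0.0075,"rx":0,"ry":0,"rz":0},{"gripper":0.3,"dx":0,"dy":0,"dz":0,"rx":0,"ry":0,"rz":0}]' 
for i in 1; do python3 -m inch '[{"gripper":0.3,"dx":0,"dy":0.0014,"dz":0.003,"rx":0,"ry":0,"rz":0},{"gripper":0.3,"dx":0,"dy":0,"dz":0,"rx":0,"ry":0,"rz":0}]'; done
python3 fin.py
```

```text
time: 11.58
ee_pos: [0.6229, 0.2568, 0.11]
orientation: [0.374, 0.902, -0.2, -0.083]
force: [0.0, 0.2, -1.8]
opening: 0.0503
time: 11.82
ee_pos: [0.623, 0.2567, 0.1093]
orientation: [0.374, 0.902, -0.2, -0.083]
force: [0.4, 0.2, -2.6]
opening: 0.0505
[-0.09  0.56  1.95  1.89  0.82  2.23] [0.623  0.2567 0.1093]
[[-0.706  0.642 -0.299]
 [ 0.708  0.64  -0.299]
 [-0.001 -0.423 -0.906]]
over80 ROT total/pi [ 0.      0.0001 -0.0004] rows 1 each [ 0.      0.0001 -0.0004]
   then SHIFT/.3 [-0.0005 -0.0997 -0.2286] rows 2 each [-0.0003 -0.0498 -0.1143]
```

Step down 0.7 mm at a time until contact shows in the force.

```bash

python3 -m inch '[{"gripper":0.3,"dx":0,"dy":0.001,"dz":0.0021,"rx":0,"ry":0,"rz":0},{"gripper":0.3,"dx":0,"dy":0,"dz":0,"rx":0,"ry":0,"rz":0}]'; python3 -m inch '[{"gripper":0.3,"dx":0,"dy":0.001,"dz":0.0021,"rx":0,"ry":0,"rz":0},{"gripper":0.3,"dx":0,"dy":0,"dz":0,"rx":0,"ry":0,"rz":0}]'
```

```text
time: 12.08
ee_pos: [0.6231, 0.2567, 0.1089]
orientation: [0.374, 0.902, -0.2, -0.082]
force: [-0.4, -1.9, -0.4]
opening: 0.0499
time: 12.32
ee_pos: [0.6233, 0.2569, 0.1089]
orientation: [0.374, 0.902, -0.199, -0.082]
force: [-2.3, -2.3, 5.6]
opening: 0.0505
```

```bash

python3 -m inch '[{"gripper":0.3,"dx":0,"dy":0.001,"dz":0.0021,"rx":0,"ry":0,"rz":0},{"gripper":0.3,"dx":0,"dy":0,"dz":0,"rx":0,"ry":0,"rz":0}]'; python3 -c "
from h import *
for n in('side','top'):
  im,d=snap(n,n+'6')"
python3 tw.py 6 .616 .2495
```

```text
time: 12.58
ee_pos: [0.6236, 0.257, 0.109]
orientation: [0.374, 0.902, -0.198, -0.082]
force: [-4.2, -3.5, 9.8]
opening: 0.0499
top 1212 zmin/max [0.0242 0.149  0.1631]
 top slab rect ((607.0741577148438, 239.3686065673828), (79.15172576904297, 51.807613372802734), 44.85980224609375)
 cap rect ((616.8969116210938, 249.39743041992188), (25.201026916503906, 24.03518295288086), 45.19202423095703) [0.6166 0.2494 0.1612]
side 777 zmin/max [0.021  0.1255 0.1622]
 top slab rect ((605.95263671875, 244.50018310546875), (74.40237426757812, 60.27649688720703), 43.52471923828125)
 cap rect ((615.97412109375, 243.87498474121094), (34.65354919433594, 32.501277923583984), 46.36712646484375) [0.6158 0.247  0.1602]
 face n [-0.71   0.704 -0.002] pt [0.6366 0.2338 0.0781] 225 dist from nominal axis -0.0256
 face n [-0.718 -0.696  0.009] pt [0.5955 0.2341 0.0703] 140 dist from nominal axis 0.0254
```

```bash

python3 -m inch '[{"gripper":0.3,"dx":0,"dy":-0.001,"dz":-0.0023,"rx":0,"ry":0,"rz":0},{"gripper":0.3,"dx":0,"dy":0,"dz":0,"rx":0,"ry":0,"rz":0}]' 20
python3 -m inch '[{"gripper":0.62,"dx":0,"dy":0,"dz":0,"rx":0,"ry":0,"rz":0},{"gripper":0.75,"dx":0,"dy":0,"dz":0,"rx":0,"ry":0,"rz":0},{"gripper":0.75,"dx":0,"dy":0,"dz":0,"rx":0,"ry":0,"rz":0},{"gripper":0.75,"dx":0,"dy":0,"dz":0,"rx":0,"ry":0,"rz":0}]'
```

```text
time: 12.92
ee_pos: [0.6233, 0.2569, 0.1089]
orientation: [0.374, 0.902, -0.199, -0.082]
force: [-2.8, -2.7, 5.7]
opening: 0.0501
time: 13.42
ee_pos: [0.623, 0.2568, 0.1079]
orientation: [0.374, 0.902, -0.2, -0.083]
force: [-0.0, 0.5, -0.1]
opening: 0.0643
```

```bash

python3 -m inch '[{"gripper":0.75,"dx":0,"dy":-0.05,"dz":0,"rx":0,"ry":0,"rz":0},{"gripper":0.75,"dx":0,"dy":-0.1,"dz":0,"rx":0,"ry":0,"rz":0},{"gripper":0.75,"dx":0,"dy":-0.15,"dz":-0.02,"rx":0,"ry":0,"rz":0},{"gripper":0.5,"dx":0,"dy":-0.12,"dz":-0.12,"rx":0,"ry":0,"rz":0},{"gripper":0.2,"dx":0,"dy":0,"dz":-0.18,"rx":0,"ry":0,"rz":0}]'
cat > jar.py <<'E'
from to import *
yaw=np.radians(-10.4);J=np.array([.5825,.055,0]);X=np.array([np.cos(yaw),np.sin(yaw),0]);Y=np.array([-np.sin(yaw),np.cos(yaw),0])
def jp(x,y,zz): return J+X*x+Y*y+z*zz
def Rpitch(pd,sgn=-1): # tool dir pitched pd deg below horizontal toward +X, jaw along sgn*Y
    p=np.radians(pd);t=np.cos(p)*X-np.sin(p)*z; return Rt(sgn*Y,t)
E
cat > c.py <<'E'
from jar import *
for n in('side','top'): snap(n,n+'7')
s=get_state();q0=s['joints'];print(q0.round(2),s['ee_pos'])
for pd in(90,75,60,45,30):
  for nm,p in(('lid',jp(15,0,160) if 0 else jp(.015,0,.165)),('lidend',jp(-.033,0,.093)),('tab',jp(-.118,0,.075)),('up',jp(0,0,.15)),('pre',jp(-.15,0,.06))):
   for sg in(-1,1):
    o=[]
    for sd in ([-.1,.3,1.9,0,1.,1.6*(-sg)],[-.1,.3,2.2,0,.5,1.6*(-sg)]):
        q,er=ik(p,Rpitch(pd,sg),np.array(sd)); 
        if er<1e-3:o.append(q.round(2).tolist());break
    print(pd,nm,sg,o)
E
python3 c.py; python3 tw.py 7 .616 .2495
```

```text
time: 14.05
ee_pos: [0.5699, 0.2028, 0.2493]
orientation: [0.376, 0.901, -0.2, -0.084]
force: [0.9, -0.1, -1.2]
opening: 0.0284
[-0.23  0.17  2.02  1.49  0.88  2.66] [0.57201513 0.20481305 0.25412108]
90 lid -1 [[-0.11, 0.51, 1.32, 0.0, 1.31, 1.64]]
90 lid 1 [[-0.11, 0.51, 1.32, 0.0, 1.31, -1.5]]
90 lidend -1 [[-0.1, 0.49, 1.56, 0.0, 1.09, 1.65]]
90 lidend 1 [[-0.1, 0.49, 1.56, 0.0, 1.09, -1.49]]
90 tab -1 [[-0.09, 0.36, 1.82, 0.0, 0.96, 1.67]]
90 tab 1 [[-0.09, 0.36, 1.82, -0.0, 0.96, -1.48]]
90 up -1 [[-0.11, 0.49, 1.39, 0.0, 1.26, 1.65]]
90 up 1 [[-0.11, 0.49, 1.39, -0.0, 1.26, -1.5]]
90 pre -1 [[-0.08, 0.33, 1.92, 0.0, 0.9, 1.67]]
90 pre 1 [[-0.08, 0.33, 1.92, 0.0, 0.9, -1.47]]
75 lid -1 [[-0.1, 0.37, 1.56, -0.03, 0.95, 1.67]]
75 lid 1 [[-0.1, 0.37, 1.56, -0.03, 0.95, -1.47]]
75 lidend -1 [[-0.09, 0.37, 1.78, -0.04, 0.74, 1.69]]
75 lidend 1 [[-0.09, 0.37, 1.78, -0.04, 0.74, -1.46]]
75 tab -1 [[-0.07, 0.24, 2.02, -0.05, 0.62, 1.72]]
75 tab 1 [[-0.07, 0.24, 2.02, -0.05, 0.62, -1.42]]
75 up -1 [[-0.1, 0.36, 1.62, -0.03, 0.9, 1.67]]
75 up 1 [[-0.1, 0.36, 1.62, -0.03, 0.9, -1.47]]
75 
[... 1078 characters left out ...]
17.0454711914062, 247.21571350097656), (53.331573486328125, 51.56656265258789), 44.30304718017578)
 cap rect ((613.1484375, 248.48403930664062), (34.63227462768555, 30.9623966217041), 41.98486328125) [0.6162 0.2471 0.1607]
side 1059 zmin/max [0.0218 0.1092 0.1619]
 top slab rect ((615.0230712890625, 247.74363708496094), (53.22168731689453, 54.739620208740234), 45.637062072753906)
 cap rect ((618.0384521484375, 243.1621551513672), (28.814462661743164, 34.94391632080078), 34.64216995239258) [0.6156 0.2457 0.1605]
 face n [ 0.705  0.709 -0.011] pt [0.5985 0.2307 0.0853] 312 dist from nominal axis -0.0256
 face n [-0.7    0.714 -0.002] pt [0.6349 0.2311 0.0838] 261 dist from nominal axis -0.0263
```

```bash
cat > lid.py <<'E'
from jar import *
RL=Rpitch(75,-1)
def tcp(phi,d=.094,off=0.):
    n=np.array([np.sin(phi),np.cos(phi)]);w=np.array([.966,.259])
    T=np.array([.055,.083])+d*np.array([-np.cos(phi),np.sin(phi)])+(.012+off)*n+.011*w
    return jp(T[0],0,T[1])
if __name__=='__main__':
    s=get_state();q=s['joints'];cur=(s['ee_pos'],R.from_quat(s['orientation']))
    print(cur[0].round(4))
    to(tcp(.845,off=.06),RL,'S0',cur)
    p=tcp(.845,off=.06)
    for ph,o in((.845,.02),(.845,0),(.7,0),(.55,0),(.4,0),(.25,0),(.15,0),(.05,0)):
        p2=tcp(ph,off=o); print(ph,o,p2.round(4),'tool shift/.3',(RL.inv().apply(p2-p)/.3).round(4)); p=p2
E
python3 lid.py; python3 -c "
from lid import *
s=get_state();q=s['joints'];cur=s['ee_pos'];R0=R.from_quat(s['orientation']);rv=(R0.inv()*RL).as_rotvec()
for f in(.25,.5,.75,1):
  q,er=ik(cur,R0*R.from_rotvec(rv*f),q);print(q.round(2),er<1e-3)"
```

```text
[0.572  0.2048 0.2541]
S0 ROT total/pi [ 0.2437 -0.6579 -0.311 ] rows 14 each [ 0.0174 -0.047  -0.0222]
   then SHIFT/.3 [0.4849 0.243  0.2608] rows 4 each [0.1212 0.0608 0.0652]
0.845 0.02 [0.6092 0.0501 0.1774] tool shift/.3 [ 0.      0.0597 -0.1192]
0.845 0 [0.5945 0.0528 0.1641] tool shift/.3 [ 0.      0.0298 -0.0596]
0.7 0 [0.5839 0.0547 0.1556] tool shift/.3 [-0.      0.0182 -0.042 ]
0.55 0 [0.5744 0.0565 0.1452] tool shift/.3 [ 0.      0.025  -0.0402]
0.4 0 [0.5665 0.0579 0.1335] tool shift/.3 [ 0.      0.0307 -0.036 ]
0.25 0 [0.5604 0.0591 0.1207] tool shift/.3 [ 0.      0.0358 -0.031 ]
0.15 0 [0.5574 0.0596 0.1118] tool shift/.3 [ 0.      0.0263 -0.0175]
0.05 0 [0.5553 0.06   0.1025] tool shift/.3 [-0.      0.0279 -0.0148]
[-0.22  0.22  1.78  1.02  1.05  2.57] True
[-0.11  0.28  1.55  0.63  1.17  2.42] True
[0.04 0.32 1.4  0.26 1.24 2.21] True
[ 0.2   0.34  1.37 -0.1   1.19  1.97] True
```

```bash

for k in 1 2; do python3 -m inch '[{"gripper":0,"dx":0,"dy":0,"dz":0,"rx":0.0174,"ry":-0.047,"rz":-0.0222},{"gripper":0,"dx":0,"dy":0,"dz":0,"rx":0.0174,"ry":-0.047,"rz":-0.0222},{"gripper":0,"dx":0,"dy":0,"dz":0,"rx":0.0174,"ry":-0.047,"rz":-0.0222},{"gripper":0,"dx":0,"dy":0,"dz":0,"rx":0.0174,"ry":-0.047,"rz":-0.0222},{"gripper":0,"dx":0,"dy":0,"dz":0,"rx":0.0174,"ry":-0.047,"rz":-0.0222}]'; done
python3 -m inch '[{"gripper":0,"dx":0,"dy":0,"dz":0,"rx":0.0174,"ry":-0.047,"rz":-0.0222},{"gripper":0,"dx":0,"dy":0,"dz":0,"rx":0.0174,"ry":-0.047,"rz":-0.0222},{"gripper":0,"dx":0,"dy":0,"dz":0,"rx":0.0174,"ry":-0.047,"rz":-0.0222},{"gripper":0,"dx":0,"dy":0,"dz":0,"rx":0.0174,"ry":-0.047,"rz":-0.0222}]'
python3 lid.py | head -3
```

```text
time: 14.78
ee_pos: [0.5701, 0.204, 0.2475]
orientation: [0.103, 0.885, -0.423, 0.165]
force: [-0.4, -0.2, -1.1]
opening: 0.0001
time: 15.4
ee_pos: [0.5702, 0.2039, 0.2476]
orientation: [-0.186, 0.707, -0.566, 0.382]
force: [-1.5, 0.1, 0.4]
opening: -0.0
time: 15.9
ee_pos: [0.5702, 0.204, 0.2476]
orientation: [0.395, -0.469, 0.607, -0.506]
force: [0.3, -0.2, -0.2]
opening: 0.0002
[0.5702 0.204  0.2476]
S0 ROT total/pi [0.0031 0.0016 0.0011] rows 1 each [0.0031 0.0016 0.0011]
   then SHIFT/.3 [0.4809 0.2236 0.2717] rows 3 each [0.1603 0.0745 0.0906]
```

```bash

python3 -m inch '[{"gripper":0,"dx":0.16,"dy":0,"dz":0.09,"rx":0.003,"ry":0.001,"rz":0.001},{"gripper":0,"dx":0.16,"dy":0.03,"dz":0.09,"rx":0,"ry":0,"rz":0},{"gripper":0,"dx":0.16,"dy":0.09,"dz":0.09,"rx":0,"ry":0,"rz":0},{"gripper":0,"dx":0,"dy":0.1,"dz":0,"rx":0,"ry":0,"rz":0},{"gripper":0,"dx":0,"dy":0,"dz":0,"rx":0,"ry":0,"rz":0}]'
python3 -c "
from lid import *
to(tcp(.845,off=.03),RL)
snap('side','side8');snap('top','top8')
im=cv2.imread('pics/side8.png');c=im[90:240,160:310];cv2.imwrite('pics/side8c.png',cv2.resize(c,None,fx=4,fy=4,interpolation=cv2.INTER_CUBIC))"
```

```text
time: 16.52
ee_pos: [0.6369, 0.0451, 0.202]
orientation: [0.39, -0.471, 0.608, -0.506]
force: [0.2, 0.4, 0.2]
opening: 0.0
 ROT total/pi [ 0.0021 -0.0013 -0.0007] rows 1 each [ 0.0021 -0.0013 -0.0007]
   then SHIFT/.3 [ 0.0001  0.04   -0.0818] rows 1 each [ 0.0001  0.04   -0.0818]
```

View pics/side8c.png

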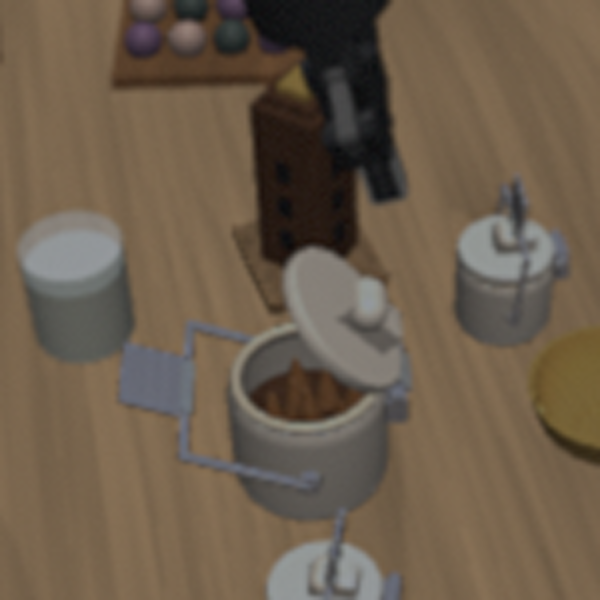

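```bash

python3 -m inch '[{"gripper":0,"dx":0,"dy":0.04,"dz":-0.08,"rx":0.002,"ry":-0.001,"rz":-0.001},{"gripper":0,"dx":0,"dy":0.03,"dz":-0.06,"rx":0,"ry":0,"rz":0},{"gripper":0,"dx":0,"dy":0.015,"dz":-0.03,"rx":0,"ry":0,"rz":0},{"gripper":0,"dx":0,"dy":0.009,"dz":-0.021,"rx":0,"ry":0,"rz":0},{"gripper":0,"dx":0,"dy":0.009,"dz":-0.021,"rx":0,"ry":0,"rz":0}]'
python3 -m inch '[{"gripper":0,"dx":0,"dy":0.012,"dz":-0.02,"rx":0,"ry":0,"rz":0},{"gripper":0,"dx":0,"dy":0.013,"dz":-0.02,"rx":0,"ry":0,"rz":0},{"gripper":0,"dx":0,"dy":0.015,"dz":-0.018,"rx":0,"ry":0,"rz":0},{"gripper":0,"dx":0,"dy":0.016,"dz":-0.018,"rx":0,"ry":0,"rz":0},{"gripper":0,"dx":0,"dy":0.018,"dz":-0.016,"rx":0,"ry":0,"rz":0}]'
python3 -c "
from lid import *
to(tcp(.25),RL);to(tcp(.05),RL)
snap('side','side9');snap('top','top9')
im=cv2.imread('pics/side9.png');c=im[90:240,160:310];cv2.imwrite('pics/side9c.png',cv2.resize(c,None,fx=4,fy=4,interpolation=cv2.INTER_CUBIC))"
```

```text
time: 17.25
ee_pos: [0.5863, 0.0559, 0.1588]
orientation: [0.388, -0.465, 0.611, -0.509]
force: [0.7, 0.3, -0.6]
opening: -0.0
time: 17.88
ee_pos: [0.564, 0.06, 0.1315]
orientation: [0.389, -0.466, 0.61, -0.509]
force: [-39.6, 2.4, 43.2]
opening: -0.0
 ROT total/pi [-0.0013  0.0003  0.0001] rows 1 each [-0.0013  0.0003  0.0001]
   then SHIFT/.3 [ 0.0053  0.0317 -0.0201] rows 1 each [ 0.0053  0.0317 -0.0201]
 ROT total/pi [-0.0013  0.0003  0.0001] rows 1 each [-0.0013  0.0003  0.0001]
   then SHIFT/.3 [ 0.0053  0.0858 -0.0525] rows 1 each [ 0.0053  0.0858 -0.0525]
```

View pics/side9c.png

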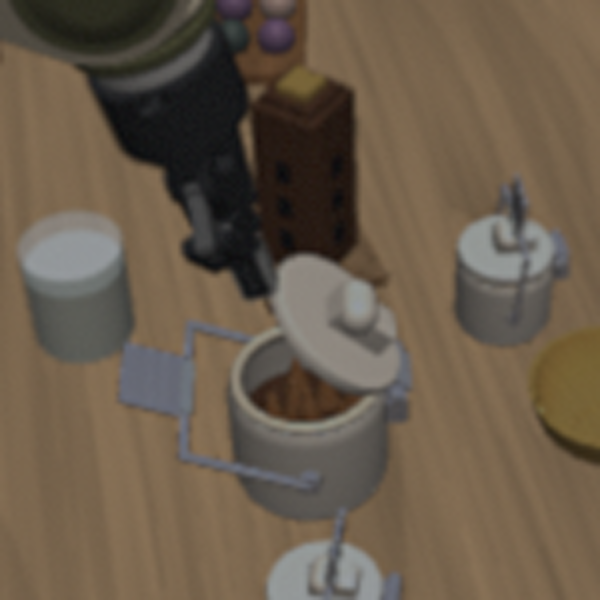

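```bash

python3 -m inch '[{"gripper":0,"dx":0,"dy":-0.05,"dz":-0.03,"rx":0,"ry":0,"rz":0},{"gripper":0,"dx":0,"dy":-0.1,"dz":0,"rx":0,"ry":0,"rz":0},{"gripper":0,"dx":0,"dy":-0.1,"dz":0,"rx":0,"ry":0,"rz":0},{"gripper":0,"dx":0,"dy":-0.1,"dz":0,"rx":0,"ry":0,"rz":0}]'
python3 -c "
from lid import *
snap('side','side10');snap('top','top10')
for n in('top','side'):
    C=np.load(f'pics/{n}10.npy')
    l=C.reshape(-1,3); d=l-J; j=np.c_[d@X,d@Y,l[:,2]]; im=cv2.imread(f'pics/{n}10.png').reshape(-1,3).astype(int)
    k=(j[:,0]>-.06)&(j[:,0]<.075)&(abs(j[:,1])<.055)&(j[:,2]>.093)&(j[:,2]<.2)&(im.sum(1)>300)
    l=j[k];best=0;rng=np.random.default_rng(0)
    for _ in range(500):
        s=l[rng.choice(len(l),3,False)];nn=np.cross(s[1]-s[0],s[2]-s[0]);nn/=np.linalg.norm(nn)+1e-12
        kk=abs((l-s[0])@nn)<.0015
        if kk.sum()>best:best=kk.sum();K_=kk
    t=l[K_];c=t.mean(0);nn=np.linalg.svd(t-c)[2][2];nn*=np.sign(nn[2]);phi=np.arctan2(nn[0],nn[2])
    r=t-[.055,0,.083]; dd=-r[:,0]*np.cos(phi)+r[:,2]*np.sin(phi); h=r@nn
    print(n,'phi',phi,'n',nn.round(3),'d range',np.percentile(dd,[0,1,99,100]).round(4),'h',h.mean(),'y range',t[:,1].min(),t[:,1].max(),best,len(l))
im=cv2.imread('pics/side10.png');c=im[90:240,160:310];cv2.imwrite('pics/side10c.png',cv2.resize(c,None,fx=4,fy=4,interpolation=cv2.INTER_CUBIC))"
```

```text
time: 18.48
ee_pos: [0.5294, 0.0662, 0.2292]
orientation: [0.388, -0.466, 0.611, -0.509]
force: [-0.2, 0.8, 0.2]
opening: -0.0002
top phi 0.7272541855936426 n [ 0.665 -0.001  0.747] d range [0.0125 0.017  0.1032 0.105 ] h 0.00957016266757301 y range -0.04617250980528449 0.04650043291692559 867 1288
side phi 0.7284100903879502 n [ 0.666 -0.     0.746] d range [0.0107 0.0118 0.1032 0.1044] h 0.009079069492767442 y range -0.04673944636236979 0.047546789402527885 416 697
```

View pics/side10c.png

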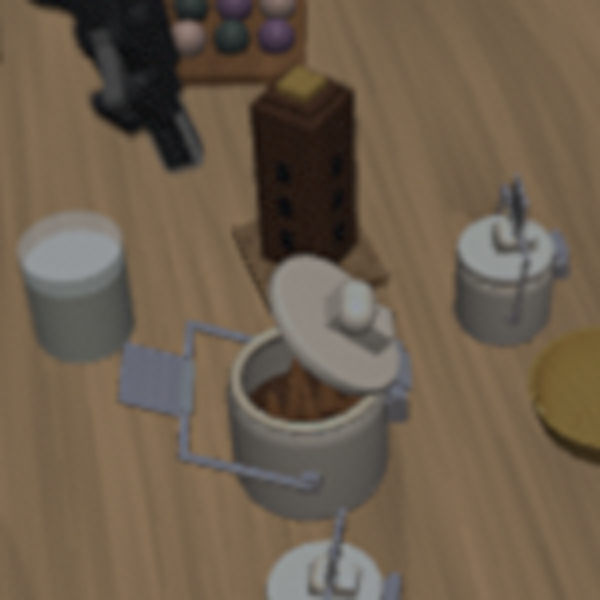

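```bash
cat > lid2.py <<'E'
from lid import *
def tc(phi,d=.081,off=0.):
    T=np.array([.055,.083])+d*np.array([-np.cos(phi),np.sin(phi)])+(.011+off)*np.array([np.sin(phi),np.cos(phi)]); return jp(T[0],0,T[1])
if __name__=='__main__':
    to(tc(.727,off=.05),RL,'pre'); p=tc(.727,off=.05)
    for ph,o in((.727,.015),(.727,0),(.6,0),(.45,0),(.3,0),(.2,0),(.1,0),(.05,0)):
        p2=tc(ph,off=o); print(ph,o,p2.round(4),'tool shift/.3',(RL.inv().apply(p2-p)/.3).round(4)); p=p2
E
python3 lid2.py
```

```text
pre ROT total/pi [-0.0038  0.0001 -0.0002] rows 1 each [-0.0038  0.0001 -0.0002]
   then SHIFT/.3 [0.0055 0.2337 0.2415] rows 2 each [0.0028 0.1169 0.1208]
0.727 0.015 [0.5941 0.0529 0.1563] tool shift/.3 [ 0.      0.0641 -0.0975]
0.727 0 [0.5843 0.0547 0.1451] tool shift/.3 [-0.      0.0275 -0.0418]
0.6 0 [0.577  0.056  0.1378] tool shift/.3 [ 0.      0.0169 -0.0302]
0.45 0 [0.5696 0.0574 0.1281] tool shift/.3 [-0.      0.0247 -0.0325]
0.3 0 [0.5637 0.0585 0.1174] tool shift/.3 [ 0.      0.0293 -0.0285]
0.2 0 [0.5607 0.059  0.1099] tool shift/.3 [-0.      0.0217 -0.0164]
0.1 0 [0.5584 0.0594 0.102 ] tool shift/.3 [-0.      0.0233 -0.0142]
0.05 0 [0.5576 0.0596 0.098 ] tool shift/.3 [-0.      0.0121 -0.0062]
```

```bash

python3 -m inch '[{"gripper":0,"dx":0.005,"dy":0,"dz":0.12,"rx":-0.004,"ry":0,"rz":0},{"gripper":0,"dx":0,"dy":0.1,"dz":0.12,"rx":0,"ry":0,"rz":0},{"gripper":0,"dx":0,"dy":0.134,"dz":0,"rx":0,"ry":0,"rz":0},{"gripper":0,"dx":0,"dy":0.032,"dz":-0.049,"rx":0,"ry":0,"rz":0},{"gripper":0,"dx":0,"dy":0.032,"dz":-0.049,"rx":0,"ry":0,"rz":0}]'
python3 -m inch '[{"gripper":0,"dx":0,"dy":0.0275,"dz":-0.042,"rx":0,"ry":0,"rz":0},{"gripper":0,"dx":0,"dy":0.008,"dz":-0.015,"rx":0,"ry":0,"rz":0},{"gripper":0,"dx":0,"dy":0.009,"dz":-0.015,"rx":0,"ry":0,"rz":0},{"gripper":0,"dx":0,"dy":0,"dz":0,"rx":0,"ry":0,"rz":0}]'
python3 lid2.py
python3 -c "
from lid import *
snap('side','side11')
im=cv2.imread('pics/side11.png');c=im[90:240,160:310];cv2.imwrite('pics/side11c.png',cv2.resize(c,None,fx=4,fy=4,interpolation=cv2.INTER_CUBIC))"
```

```text
time: 19.2
ee_pos: [0.5915, 0.0531, 0.1507]
orientation: [0.392, -0.47, 0.608, -0.506]
force: [-0.1, 0.8, -0.5]
opening: -0.0001
time: 19.7
ee_pos: [0.5749, 0.0563, 0.1346]
orientation: [0.391, -0.47, 0.608, -0.507]
force: [0.3, 0.6, -0.2]
opening: -0.0003
pre ROT total/pi [ 0.0021  0.     -0.    ] rows 1 each [ 0.0021  0.     -0.    ]
   then SHIFT/.3 [-0.0003 -0.1171  0.1788] rows 2 each [-0.0002 -0.0585  0.0894]
0.727 0.015 [0.5941 0.0529 0.1563] tool shift/.3 [ 0.      0.0641 -0.0975]
0.727 0 [0.5843 0.0547 0.1451] tool shift/.3 [-0.      0.0275 -0.0418]
0.6 0 [0.577  0.056  0.1378] tool shift/.3 [ 0.      0.0169 -0.0302]
0.45 0 [0.5696 0.0574 0.1281] tool shift/.3 [-0.      0.0247 -0.0325]
0.3 0 [0.5637 0.0585 0.1174] tool shift/.3 [ 0.      0.0293 -0.0285]
0.2 0 [0.5607 0.059  0.1099] tool shift/.3 [-0.      0.0217 -0.0164]
0.1 0 [0.5584 0.0594 0.102 ] tool shift/.3 [-0.      0.0233 -0.0142]
0.05 0 [0.5576 0.0596 0.098 ] tool shift/.3 [-0.      0.0121 -0.0062]
```

View pics/side11c.png

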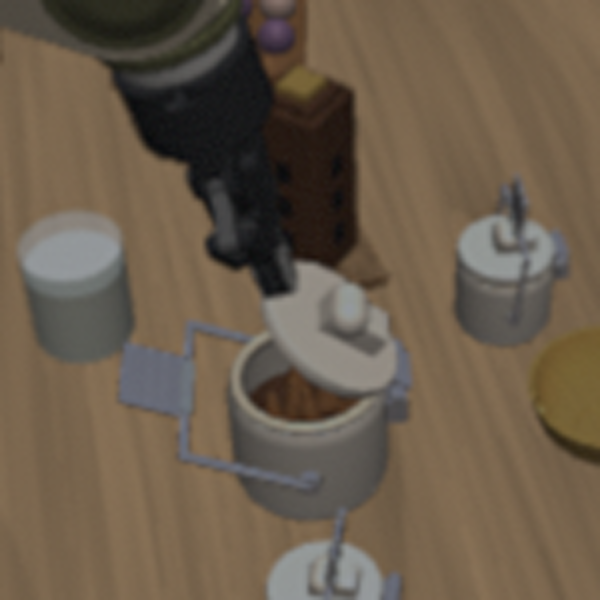

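```bash

python3 -m inch '[{"gripper":0,"dx":0,"dy":0.01,"dz":-0.009,"rx":0,"ry":0,"rz":0},{"gripper":0,"dx":0,"dy":0.01,"dz":-0.009,"rx":0,"ry":0,"rz":0},{"gripper":0,"dx":0,"dy":0.014,"dz":-0.012,"rx":0,"ry":0,"rz":0},{"gripper":0,"dx":0,"dy":0.015,"dz":-0.012,"rx":0,"ry":0,"rz":0},{"gripper":0,"dx":0,"dy":0,"dz":0,"rx":0,"ry":0,"rz":0}]'
python3 -m inch '[{"gripper":0,"dx":0,"dy":0.011,"dz":-0.008,"rx":0,"ry":0,"rz":0},{"gripper":0,"dx":0,"dy":0.011,"dz":-0.008,"rx":0,"ry":0,"rz":0},{"gripper":0,"dx":0,"dy":0,"dz":0,"rx":0,"ry":0,"rz":0}]'
python3 lid2.py|head -2
python3 -c "
from lid import *
snap('side','side12')
im=cv2.imread('pics/side12.png');c=im[90:240,160:310];cv2.imwrite('pics/side12c.png',cv2.resize(c,None,fx=4,fy=4,interpolation=cv2.INTER_CUBIC))"
```

```text
time: 20.38
ee_pos: [0.5662, 0.0579, 0.1168]
orientation: [0.392, -0.47, 0.608, -0.506]
force: [0.7, 1.1, 1.0]
opening: -0.0001
time: 20.75
ee_pos: [0.5634, 0.0584, 0.1094]
orientation: [0.391, -0.47, 0.608, -0.507]
force: [0.5, 0.2, -0.0]
opening: 0.0004
pre ROT total/pi [ 0.0022  0.0001 -0.    ] rows 1 each [ 0.0022  0.0001 -0.    ]
   then SHIFT/.3 [-0.0003 -0.1882  0.2381] rows 2 each [-1.00e-04 -9.41e-02  1.19e-01]
```

View pics/side12c.png

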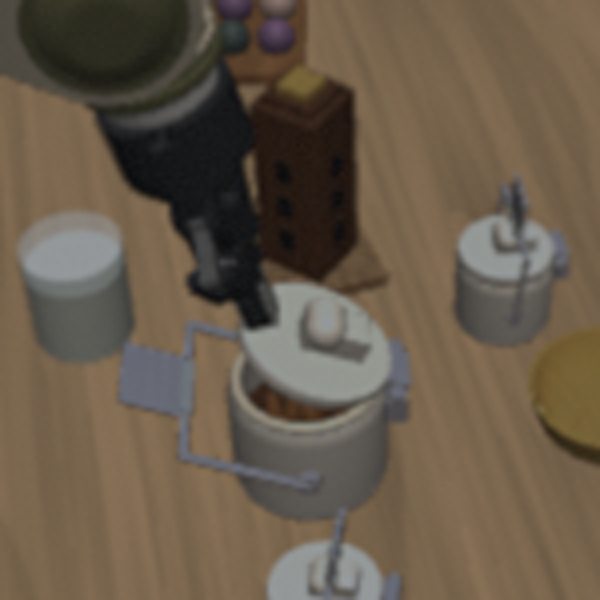

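```bash

python3 -m inch '[{"gripper":0,"dx":0,"dy":0.009,"dz":-0.004,"rx":0,"ry":0,"rz":0},{"gripper":0,"dx":0,"dy":0.009,"dz":-0.004,"rx":0,"ry":0,"rz":0},{"gripper":0,"dx":0,"dy":0.009,"dz":-0.004,"rx":0,"ry":0,"rz":0},{"gripper":0,"dx":0,"dy":0,"dz":0,"rx":0,"ry":0,"rz":0}]'
python3 -m inch '[{"gripper":0,"dx":0,"dy":0.006,"dz":-0.002,"rx":0,"ry":0,"rz":0},{"gripper":0,"dx":0,"dy":0,"dz":0,"rx":0,"ry":0,"rz":0}]'
python3 -m inch '[{"gripper":0,"dx":0,"dy":0.006,"dz":-0.002,"rx":0,"ry":0,"rz":0},{"gripper":0,"dx":0,"dy":0,"dz":0,"rx":0,"ry":0,"rz":0}]'

```

```text
time: 21.3
ee_pos: [0.5621, 0.0587, 0.1007]
orientation: [0.391, -0.47, 0.608, -0.507]
force: [-0.5, -0.1, 0.5]
opening: -0.0
time: 21.55
ee_pos: [0.5621, 0.0586, 0.099]
orientation: [0.391, -0.47, 0.608, -0.507]
force: [0.2, 1.2, 0.9]
opening: 0.0001
time: 21.8
ee_pos: [0.562, 0.0587, 0.0971]
orientation: [0.391, -0.47, 0.608, -0.507]
force: [-0.5, -0.4, 0.6]
opening: 0.0001
```

```bash

python3 -m inch '[{"gripper":0,"dx":0,"dy":0.005,"dz":-0.0015,"rx":0,"ry":0,"rz":0},{"gripper":0,"dx":0,"dy":0,"dz":0,"rx":0,"ry":0,"rz":0}]'
python3 -m inch '[{"gripper":0,"dx":0,"dy":0.004,"dz":-0.001,"rx":0,"ry":0,"rz":0},{"gripper":0,"dx":0,"dy":0,"dz":0,"rx":0,"ry":0,"rz":0}]'
python3 -c "
from lid import *
snap('side','side13')
im=cv2.imread('pics/side13.png');c=im[90:240,160:310];cv2.imwrite('pics/side13c.png',cv2.resize(c,None,fx=4,fy=4,interpolation=cv2.INTER_CUBIC))"
```

```text
time: 22.05
ee_pos: [0.5619, 0.0587, 0.0956]
orientation: [0.391, -0.47, 0.608, -0.507]
force: [0.6, -0.2, -0.4]
opening: -0.0001
time: 22.3
ee_pos: [0.562, 0.0587, 0.0944]
orientation: [0.391, -0.47, 0.608, -0.507]
force: [-0.0, -0.0, -0.1]
opening: 0.0003
```

View pics/side13c.png

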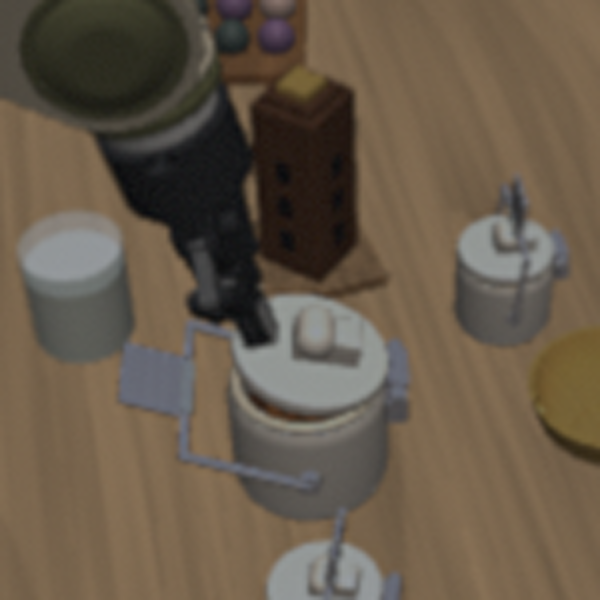

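```bash
cat > lidang.py <<'E'
from jar import *
import sys
tag=sys.argv[1]
for n in('top','side'):
    try: C=np.load(f'pics/{n}{tag}.npy')
    except Exception: continue
    l=C.reshape(-1,3); d=l-J; j=np.c_[d@X,d@Y,l[:,2]]; im=cv2.imread(f'pics/{n}{tag}.png').reshape(-1,3).astype(int)
    k=(j[:,0]>-.06)&(j[:,0]<.055)&(abs(j[:,1])<.055)&(j[:,2]>.088)&(j[:,2]<.2)&(im.sum(1)>330)
    l=j[k];best=0;rng=np.random.default_rng(0)
    for _ in range(500):
        s=l[rng.choice(len(l),3,False)];nn=np.cross(s[1]-s[0],s[2]-s[0]);nn/=np.linalg.norm(nn)+1e-12
        kk=abs((l-s[0])@nn)<.0015
        if kk.sum()>best:best=kk.sum();K_=kk
    t=l[K_];c=t.mean(0);nn=np.linalg.svd(t-c)[2][2];nn*=np.sign(nn[2])
    print(n,'phi',np.arctan2(nn[0],nn[2]),'h',((c-[.055,0,.083])@nn).round(4),best,len(l))
E
python3 lidang.py 13
python3 -m inch '[{"gripper":0,"dx":0,"dy":0.005,"dz":-0.0015,"rx":0,"ry":0,"rz":0},{"gripper":0,"dx":0,"dy":0,"dz":0,"rx":0,"ry":0,"rz":0}]'
python3 -m inch '[{"gripper":0,"dx":0,"dy":0.004,"dz":-0.001,"rx":0,"ry":0,"rz":0},{"gripper":0,"dx":0,"dy":0,"dz":0,"rx":0,"ry":0,"rz":0}]'
python3 -c "
from lid import *
snap('side','side14')
print(get_state()['force'])"
python3 lidang.py 14
```

```text
side phi 0.22499857544501187 h 0.01 419 691
time: 22.6
ee_pos: [0.5619, 0.0587, 0.0927]
orientation: [0.391, -0.47, 0.608, -0.507]
force: [-0.3, 0.2, -0.1]
opening: -0.0001
time: 22.85
ee_pos: [0.5619, 0.0587, 0.0916]
orientation: [0.391, -0.47, 0.608, -0.507]
force: [-0.1, -0.1, 0.4]
opening: -0.0
[ 0.58037331 -0.27869999 -0.71222651]
side phi 0.19717183504067382 h 0.0103 419 708
```

```bash
python3 - <<'E'
from jar import *
s=get_state(); 
for n in ('side','top'):
    im,d=snap(n,n+'15')
    for p,c in((s['ee_pos'],(0,0,255)),(jp(-.046,0,.115),(0,255,0)),(s['ee_pos']-.0187*R.from_quat(s['orientation']).as_matrix()[:,1],(255,0,0))):
        u=w2px(n,p); print(n,u.round(1))
    u=w2px(n,s['ee_pos']); x,y=int(u[0])-40,int(u[1])-50
    c=cv2.resize(im[y:y+90,x:x+90],None,fx=6,fy=6,interpolation=cv2.INTER_CUBIC)
    for p,col in((s['ee_pos'],(0,0,255)),(s['ee_pos']-.0187*R.from_quat(s['orientation']).as_matrix()[:,1],(255,0,0))):
        u=w2px(n,p); cv2.circle(c,(int((u[0]-x)*6),int((u[1]-y)*6)),4,col,-1)
    cv2.imwrite(f'pics/{n}15c.png',c)
E
python3 lidang.py 15
```

```text
side [228.7 181.7]
side [217.7 175.2]
side [226.3 176.5]
top [231.9 220.8]
top [226.6 231.1]
top [230.5 221.6]
top phi 0.20132654185601112 h 0.01 467 909
side phi 0.2003871052833444 h 0.01 413 704
```

View pics/side15c.png

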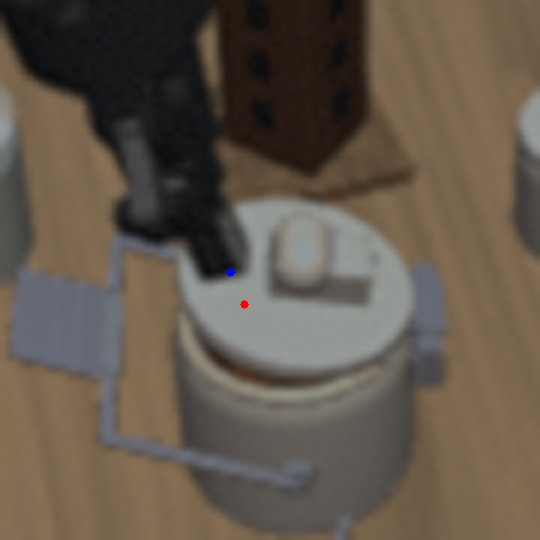

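View pics/top15c.png

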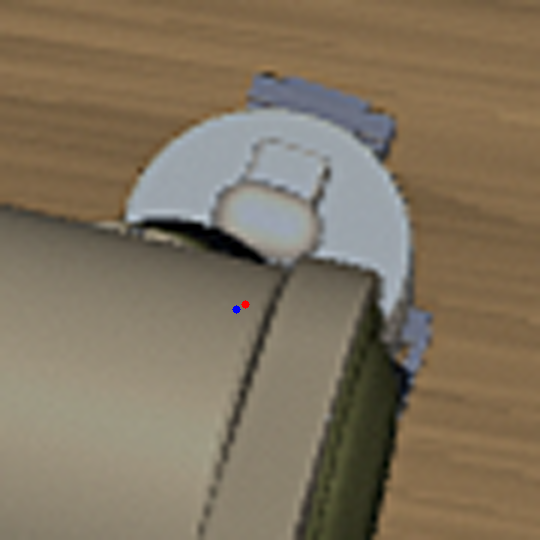

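```bash

python3 -m inch '[{"gripper":0,"dx":0,"dy":0.01,"dz":-0.004,"rx":0,"ry":0,"rz":0},{"gripper":0,"dx":0,"dy":0.01,"dz":-0.004,"rx":0,"ry":0,"rz":0},{"gripper":0,"dx":0,"dy":0.009,"dz":-0.003,"rx":0,"ry":0,"rz":0},{"gripper":0,"dx":0,"dy":0,"dz":0,"rx":0,"ry":0,"rz":0}]'
python3 -m inch '[{"gripper":0,"dx":0,"dy":0.005,"dz":-0.0015,"rx":0,"ry":0,"rz":0},{"gripper":0,"dx":0,"dy":0,"dz":0,"rx":0,"ry":0,"rz":0}]'
python3 -c "
from lid import *
snap('side','side16')"
python3 lidang.py 16
```

```text
time: 23.5
ee_pos: [0.5608, 0.0589, 0.0821]
orientation: [0.391, -0.47, 0.608, -0.507]
force: [-1.2, -0.4, -0.2]
opening: -0.0
time: 23.75
ee_pos: [0.5609, 0.0589, 0.0808]
orientation: [0.391, -0.47, 0.608, -0.507]
force: [-0.1, 0.1, 0.0]
opening: -0.0001
side phi 0.07019732766860805 h 0.0108 425 707
```

```bash

python3 -m inch '[{"gripper":0,"dx":0,"dy":0.005,"dz":-0.0015,"rx":0,"ry":0,"rz":0},{"gripper":0,"dx":0,"dy":0,"dz":0,"rx":0,"ry":0,"rz":0}]'
python3 -m inch '[{"gripper":0,"dx":0,"dy":0.003,"dz":-0.001,"rx":0,"ry":0,"rz":0},{"gripper":0,"dx":0,"dy":0,"dz":0,"rx":0,"ry":0,"rz":0}]'
python3 -m inch '[{"gripper":0,"dx":0,"dy":0.003,"dz":-0.001,"rx":0,"ry":0,"rz":0},{"gripper":0,"dx":0,"dy":0,"dz":0,"rx":0,"ry":0,"rz":0}]'
python3 -c "
from lid import *
snap('side','side17')"
python3 lidang.py 17
```

```text
time: 24.05
ee_pos: [0.5608, 0.0589, 0.0792]
orientation: [0.391, -0.47, 0.608, -0.507]
force: [0.5, 0.1, 0.8]
opening: -0.0004
time: 24.3
ee_pos: [0.5608, 0.0589, 0.0783]
orientation: [0.391, -0.47, 0.608, -0.507]
force: [-1.3, -0.4, -0.6]
opening: 0.0002
time: 24.55
ee_pos: [0.5607, 0.0589, 0.0774]
orientation: [0.391, -0.47, 0.608, -0.507]
force: [-1.3, -0.1, 2.1]
opening: 0.0001
side phi 0.04304862498419821 h 0.0105 439 710
```

```bash
cat > bail.py <<'E'
from lid import *
w=np.array([.966,.259]);t2=np.array([.259,-.966])
def tb(be,k=.032,half=.011,off=0):
    E=np.array([-.122*np.cos(be),.045+.122*np.sin(be)]); T=E-(half+off)*w+k*t2; return jp(T[0],0,T[1])
if __name__=='__main__':
    s=get_state();p=s['ee_pos'];d=p-J;print('jar',(d@X).round(4),(d@Y).round(4),p[2])
    p1=jp(-.03,0,.16);to(p1,RL,'up')
    p2=jp(-.165,0,.16);to(p2,RL,'back',(p1,RL)); p3=tb(.405,off=.03); to(p3,RL,'down',(p2,RL))
    p=p3
    print((RL.inv().apply(tb(.405)-p3)/.3).round(4)); p=tb(.405)
    for b in np.arange(.5,1.75,.1):
        n=tb(b);d=n-J;print(round(b,2),(d@X).round(4),n[2].round(4),(RL.inv().apply(n-p)/.3).round(4)); p=n
E
python3 bail.py
```

```text
jar -0.0221 -0.0001 0.0774059798650096
up ROT total/pi [ 0.002   0.0001 -0.    ] rows 1 each [ 0.002   0.0001 -0.    ]
   then SHIFT/.3 [-2.000e-04 -2.727e-01  4.580e-02] rows 2 each [-1.000e-04 -1.364e-01  2.290e-02]
back ROT total/pi [0. 0. 0.] rows 0 each [0. 0. 0.]
   then SHIFT/.3 [ 0.     -0.1165 -0.4347] rows 3 each [ 0.     -0.0388 -0.1449]
down ROT total/pi [0. 0. 0.] rows 0 each [0. 0. 0.]
   then SHIFT/.3 [-0.      0.3678 -0.0242] rows 2 each [-0.      0.1839 -0.0121]
[ 0.  -0.   0.1]
0.5 -0.1094 0.0697 [-0.     -0.0292  0.0253]
0.6 -0.103 0.0801 [ 0.     -0.028   0.0295]
0.7 -0.0956 0.0898 [ 0.     -0.0249  0.0321]
0.8 -0.0873 0.0988 [-0.     -0.0216  0.0345]
0.9 -0.0782 0.1068 [-0.     -0.018   0.0364]
1.0 -0.0683 0.1139 [-0.     -0.0143  0.0381]
1.1 -0.0577 0.12 [ 0.     -0.0104  0.0393]
1.2 -0.0465 0.1249 [ 0.     -0.0064  0.0401]
1.3 -0.035 0.1288 [-0.     -0.0024  0.0406]
1.4 -0.0231 0.1315 [-0.      0.0017  0.0406]
1.5 -0.011 0.1329 [-0.      0.0057  0.0402]
1.6 0.0012 0.1332 [0.     0.0097 0.0395]
1.7 0.0134 0.1322 [0.     0.0136 0.0383]
```

```bash

python3 -m inch '[{"gripper":0,"dx":0,"dy":-0.08,"dz":0,"rx":0.002,"ry":0,"rz":0},{"gripper":0,"dx":0,"dy":-0.16,"dz":0.01,"rx":0,"ry":0,"rz":0},{"gripper":0,"dx":0,"dy":-0.06,"dz":-0.12,"rx":0,"ry":0,"rz":0},{"gripper":0,"dx":0,"dy":-0.05,"dz":-0.16,"rx":0,"ry":0,"rz":0},{"gripper":0,"dx":0,"dy":-0.04,"dz":-0.12,"rx":0,"ry":0,"rz":0}]'
python3 bail.py | head -1
python3 -c "
from bail import *
to(tb(.405,off=.03),RL,'down')
snap('side','side18');snap('top','top18')
im=cv2.imread('pics/side18.png');c=im[90:240,160:310];cv2.imwrite('pics/side18c.png',cv2.resize(c,None,fx=4,fy=4,interpolation=cv2.INTER_CUBIC))"
python3 lidang.py 18; python3 tw.py 18 .616 .2495
```

```text
time: 25.22
ee_pos: [0.4182, 0.085, 0.1601]
orientation: [0.39, -0.468, 0.609, -0.508]
force: [0.2, 0.7, 0.6]
opening: -0.0003
jar -0.167 -0.0001 0.16009595598622833
down ROT total/pi [-0.      0.0001 -0.0001] rows 1 each [-0.      0.0001 -0.0001]
   then SHIFT/.3 [-0.0004  0.3698 -0.0179] rows 2 each [-0.0002  0.1849 -0.0089]
top phi 0.034572340958988396 h 0.0111 1063 1751
side phi 0.043170333936071295 h 0.0104 502 809
top 1285 zmin/max [0.0223 0.1481 0.1632]
 top slab rect ((616.8226318359375, 246.926513671875), (52.820655822753906, 51.669700622558594), 44.87167739868164)
 cap rect ((616.6041259765625, 246.9677734375), (25.739816665649414, 23.906858444213867), 43.96079635620117) [0.6164 0.247  0.1609]
side 1111 zmin/max [0.021  0.1056 0.1619]
 top slab rect ((615.5355224609375, 247.71307373046875), (53.005859375, 54.63080596923828), 46.4348258972168)
 cap rect ((615.1708374023438, 242.17481994628906), (33.93954086303711, 33.68866729736328), 33.860782623291016) [0.6156 0.2454 0.1598]
 face n [ 0.711  0.703 -0.001] pt [0.5992 0.23   0.082 ] 378 dist from nominal axis -0.0256
 face n [-0.707  0.708 -0.001] pt [0.6349 0.231  0.0804] 272 dist from nominal axis -0.0265
```

View pics/side18c.png

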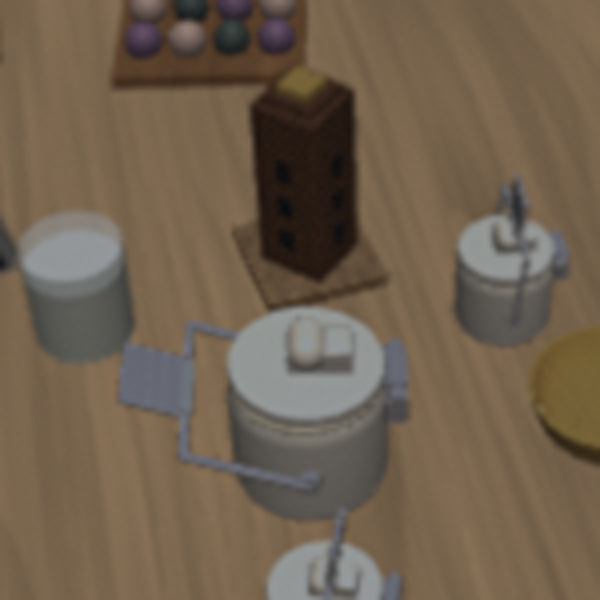

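```bash

python3 -m inch '[{"gripper":0,"dx":0,"dy":0.18,"dz":-0.009,"rx":0,"ry":0,"rz":0},{"gripper":0,"dx":0,"dy":0.13,"dz":-0.009,"rx":0,"ry":0,"rz":0},{"gripper":0,"dx":0,"dy":0.06,"dz":0,"rx":0,"ry":0,"rz":0},{"gripper":0,"dx":0,"dy":0,"dz":0,"rx":0,"ry":0,"rz":0}]'
python3 -c "
from bail import *
to(tb(.405),RL,'contact')
snap('side','side19')
im=cv2.imread('pics/side19.png');c=im[110:230,140:260];cv2.imwrite('pics/side19c.png',cv2.resize(c,None,fx=5,fy=5,interpolation=cv2.INTER_CUBIC))"
```

```text
time: 25.82
ee_pos: [0.4431, 0.0803, 0.0505]
orientation: [0.39, -0.468, 0.609, -0.507]
force: [0.9, 0.0, -0.5]
opening: -0.0002
contact ROT total/pi [ 0.0007 -0.0001  0.0001] rows 1 each [ 0.0007 -0.0001  0.0001]
   then SHIFT/.3 [-0.0009 -0.0049  0.0953] rows 1 each [-0.0009 -0.0049  0.0953]
```

View pics/side19c.png

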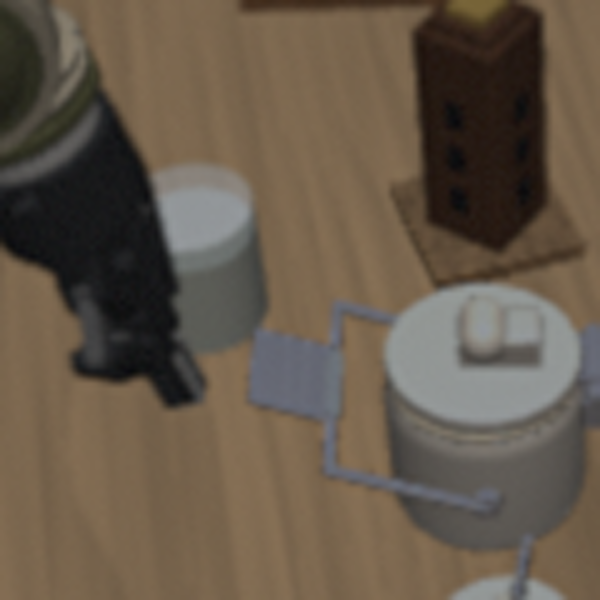

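```bash
python3 - <<'E'
from bail import *
C=np.load('pics/side19.npy');s=get_state();Rm=R.from_quat(s['orientation'])
im=cv2.imread('pics/side19.png').astype(int)
r=Rm.inv().apply(C.reshape(-1,3)-s['ee_pos']); k=(abs(r[:,0])<.04)&(abs(r[:,2])<.03)&(r[:,1]>-.06)&(r[:,1]<.01)&(C.reshape(-1,3)[:,2]>.02)
q=r[k];print(len(q),'y pct',np.percentile(q[:,1],[50,90,97,100]).round(4))
for lo in(-.05,-.04,-.03,-.025,-.02,-.015,-.01):
    m=(q[:,1]>lo)&(q[:,1]<lo+.005)
    if m.any():print(lo,m.sum(),'x',q[m,0].min().round(4),q[m,0].max().round(4),'z',q[m,2].min().round(4),q[m,2].max().round(4))
E
```

```text
100 y pct [-0.0428 -0.0298 -0.0261 -0.0212]
-0.05 19 x -0.0058 0.0151 z -0.008 0.0087
-0.04 17 x -0.0056 0.0151 z -0.0077 0.0096
-0.03 9 x -0.0001 0.0118 z -0.0085 0.009
-0.025 3 x 0.0045 0.0057 z -0.0094 -0.0051
```

```bash

python3 -m inch '[{"gripper":0,"dx":0,"dy":0,"dz":0.06,"rx":0,"ry":0,"rz":0},{"gripper":0,"dx":0,"dy":-0.005,"dz":0.04,"rx":0,"ry":0,"rz":0},{"gripper":0,"dx":0,"dy":-0.015,"dz":0.015,"rx":0,"ry":0,"rz":0},{"gripper":0,"dx":0,"dy":-0.014,"dz":0.013,"rx":0,"ry":0,"rz":0}]'
python3 -m inch '[{"gripper":0,"dx":0,"dy":-0.014,"dz":0.015,"rx":0,"ry":0,"rz":0},{"gripper":0,"dx":0,"dy":-0.014,"dz":0.015,"rx":0,"ry":0,"rz":0},{"gripper":0,"dx":0,"dy":-0.0125,"dz":0.016,"rx":0,"ry":0,"rz":0},{"gripper":0,"dx":0,"dy":-0.0125,"dz":0.016,"rx":0,"ry":0,"rz":0},{"gripper":0,"dx":0,"dy":0,"dz":0,"rx":0,"ry":0,"rz":0}]'
python3 -c "
from bail import *
to(tb(.7),RL,'.7')
snap('side','side20')
im=cv2.imread('pics/side20.png');c=im[110:230,140:260];cv2.imwrite('pics/side20c.png',cv2.resize(c,None,fx=5,fy=5,interpolation=cv2.INTER_CUBIC))"
```

```text
time: 26.38
ee_pos: [0.4716, 0.0753, 0.07]
orientation: [0.393, -0.471, 0.607, -0.505]
force: [-27.3, 3.6, 12.9]
opening: -0.0
time: 27.0
ee_pos: [0.4914, 0.0716, 0.0921]
orientation: [0.389, -0.467, 0.61, -0.508]
force: [-0.2, 0.2, -0.7]
opening: -0.0
.7 ROT total/pi [-0.0006 -0.     -0.0001] rows 1 each [-0.0006 -0.     -0.0001]
   then SHIFT/.3 [-0.0003  0.0046 -0.0117] rows 1 each [-0.0003  0.0046 -0.0117]
```

View pics/side20c.png

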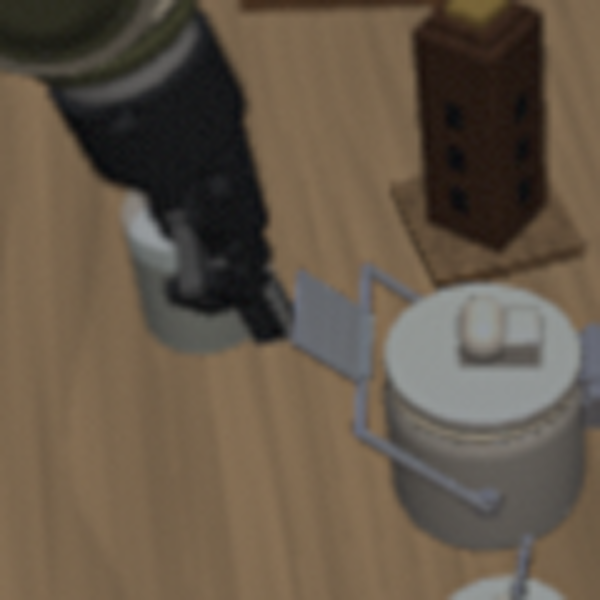

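```bash

python3 -m inch '[{"gripper":0,"dx":0,"dy":-0.011,"dz":0.017,"rx":0,"ry":0,"rz":0},{"gripper":0,"dx":0,"dy":-0.011,"dz":0.017,"rx":0,"ry":0,"rz":0},{"gripper":0,"dx":0,"dy":-0.009,"dz":0.018,"rx":0,"ry":0,"rz":0},{"gripper":0,"dx":0,"dy":-0.009,"dz":0.018,"rx":0,"ry":0,"rz":0},{"gripper":0,"dx":0,"dy":0,"dz":0,"rx":0,"ry":0,"rz":0}]'
python3 -m inch '[{"gripper":0,"dx":0,"dy":-0.007,"dz":0.019,"rx":0,"ry":0,"rz":0},{"gripper":0,"dx":0,"dy":-0.007,"dz":0.019,"rx":0,"ry":0,"rz":0},{"gripper":0,"dx":0,"dy":-0.005,"dz":0.019,"rx":0,"ry":0,"rz":0},{"gripper":0,"dx":0,"dy":-0.005,"dz":0.019,"rx":0,"ry":0,"rz":0},{"gripper":0,"dx":0,"dy":0,"dz":0,"rx":0,"ry":0,"rz":0}]'
python3 -c "
from bail import *
to(tb(1.1),RL,'1.1')
snap('side','side21')
im=cv2.imread('pics/side21.png');c=im[90:230,150:290];cv2.imwrite('pics/side21c.png',cv2.resize(c,None,fx=4.2,fy=4.2,interpolation=cv2.INTER_CUBIC))"
```

```text
time: 27.68
ee_pos: [0.508, 0.0686, 0.1089]
orientation: [0.389, -0.467, 0.61, -0.508]
force: [-0.1, -0.7, 0.0]
opening: 0.0
time: 28.3
ee_pos: [0.5279, 0.0649, 0.1217]
orientation: [0.389, -0.467, 0.61, -0.508]
force: [0.4, 0.5, 0.5]
opening: -0.0002
1.1 ROT total/pi [-0.0003 -0.     -0.0001] rows 1 each [-0.0003 -0.     -0.0001]
   then SHIFT/.3 [-0.0004  0.0037 -0.0084] rows 1 each [-0.0004  0.0037 -0.0084]
```

View pics/side21c.png

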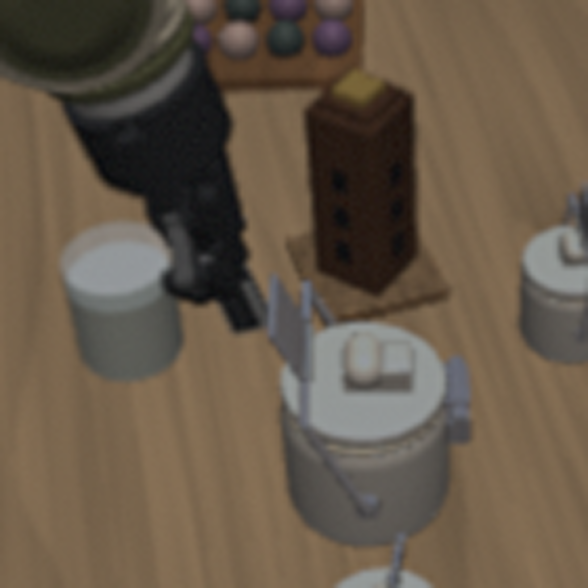

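```bash

python3 -m inch '[{"gripper":0,"dx":0,"dy":-0.003,"dz":0.02,"rx":0,"ry":0,"rz":0},{"gripper":0,"dx":0,"dy":-0.003,"dz":0.02,"rx":0,"ry":0,"rz":0},{"gripper":0,"dx":0,"dy":0,"dz":0,"rx":0,"ry":0,"rz":0}]'
python3 -m inch '[{"gripper":0,"dx":0,"dy":-0.001,"dz":0.02,"rx":0,"ry":0,"rz":0},{"gripper":0,"dx":0,"dy":0,"dz":0.01,"rx":0,"ry":0,"rz":0},{"gripper":0,"dx":0,"dy":0,"dz":0,"rx":0,"ry":0,"rz":0}]'
python3 -m inch '[{"gripper":0,"dx":0,"dy":0.0,"dz":0.01,"rx":0,"ry":0,"rz":0},{"gripper":0,"dx":0,"dy":0,"dz":0.01,"rx":0,"ry":0,"rz":0},{"gripper":0,"dx":0,"dy":0,"dz":0,"rx":0,"ry":0,"rz":0}]'
python3 -c "
from bail import *
to(tb(1.4),RL,'1.4')
snap('side','side22')
im=cv2.imread('pics/side22.png');c=im[90:230,150:290];cv2.imwrite('pics/side22c.png',cv2.resize(c,None,fx=4.2,fy=4.2,interpolation=cv2.INTER_CUBIC))"; python3 lidang.py 22
```

```text
time: 28.72
ee_pos: [0.5388, 0.0629, 0.1265]
orientation: [0.389, -0.467, 0.61, -0.508]
force: [0.1, 1.0, -0.3]
opening: 0.0001
time: 29.1
ee_pos: [0.547, 0.0614, 0.1289]
orientation: [0.39, -0.468, 0.61, -0.508]
force: [0.8, -0.4, 0.4]
opening: 0.0002
time: 29.48
ee_pos: [0.5527, 0.0604, 0.1305]
orientation: [0.39, -0.468, 0.61, -0.508]
force: [0.4, 0.2, 0.3]
opening: 0.0002
1.4 ROT total/pi [-0.0001  0.     -0.    ] rows 1 each [-0.0001  0.     -0.    ]
   then SHIFT/.3 [-0.0003  0.003   0.0241] rows 1 each [-0.0003  0.003   0.0241]
side phi 0.04179867578672851 h 0.0106 407 744
```

View pics/side22c.png

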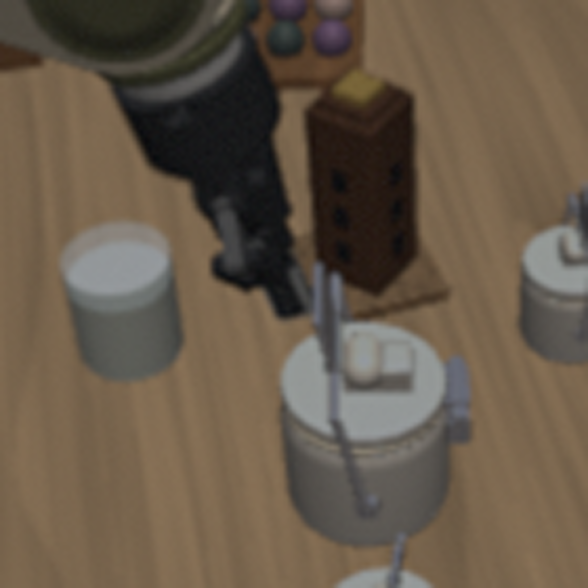

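```bash

for i in 1 2 3 4; do python3 -m inch '[{"gripper":0,"dx":0,"dy":0.002,"dz":0.008,"rx":0,"ry":0,"rz":0},{"gripper":0,"dx":0,"dy":0.001,"dz":0.006,"rx":0,"ry":0,"rz":0},{"gripper":0,"dx":0,"dy":0,"dz":0,"rx":0,"ry":0,"rz":0}]' | egrep 'pos|force'; done
python3 -c "
from bail import *
to(tb(1.5),RL,'1.5')
snap('side','side23')
im=cv2.imread('pics/side23.png');c=im[90:230,150:290];cv2.imwrite('pics/side23c.png',cv2.resize(c,None,fx=4.2,fy=4.2,interpolation=cv2.INTER_CUBIC))"; python3 lidang.py 23
```

```text
ee_pos: [0.5568, 0.0596, 0.1306]
force: [0.3, 0.3, 0.3]
ee_pos: [0.561, 0.0588, 0.1308]
force: [0.8, -0.6, 0.6]
ee_pos: [0.5649, 0.0582, 0.1311]
force: [-4.6, 1.1, 3.0]
ee_pos: [0.5695, 0.0574, 0.1313]
force: [-2.4, 0.5, 1.8]
1.5 ROT total/pi [-0.0001  0.     -0.0001] rows 1 each [-0.0001  0.     -0.0001]
   then SHIFT/.3 [-0.0001 -0.0033  0.0088] rows 1 each [-0.0001 -0.0033  0.0088]
side phi 0.007512884695532503 h 0.0107 473 749
```

View pics/side23c.png

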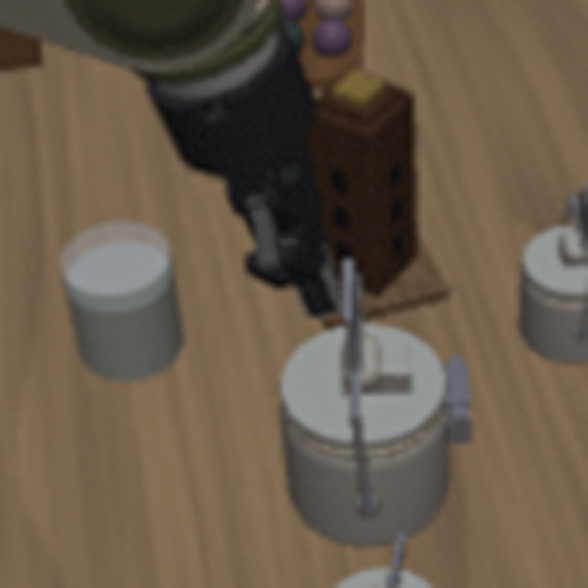

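```bash

for i in 1 2 3 4; do python3 -m inch '[{"gripper":0,"dx":0,"dy":0.003,"dz":0.008,"rx":0,"ry":0,"rz":0},{"gripper":0,"dx":0,"dy":0.002,"dz":0.006,"rx":0,"ry":0,"rz":0},{"gripper":0,"dx":0,"dy":0,"dz":0,"rx":0,"ry":0,"rz":0}]' | egrep 'pos|force'; done
python3 -c "
from bail import *
snap('side','side24')
im=cv2.imread('pics/side24.png');c=im[90:230,150:290];cv2.imwrite('pics/side24c.png',cv2.resize(c,None,fx=4.2,fy=4.2,interpolation=cv2.INTER_CUBIC))"; python3 lidang.py 24
```

```text
ee_pos: [0.5741, 0.0564, 0.1309]
force: [-0.8, -0.3, -0.8]
ee_pos: [0.5782, 0.0557, 0.1305]
force: [-0.2, -0.1, -0.1]
ee_pos: [0.5826, 0.0549, 0.1302]
force: [0.1, -0.0, 0.2]
ee_pos: [0.5857, 0.0544, 0.1297]
force: [-8.1, 1.4, 5.8]
side phi 0.021045398662628913 h 0.0107 464 736
```

View pics/side24c.png

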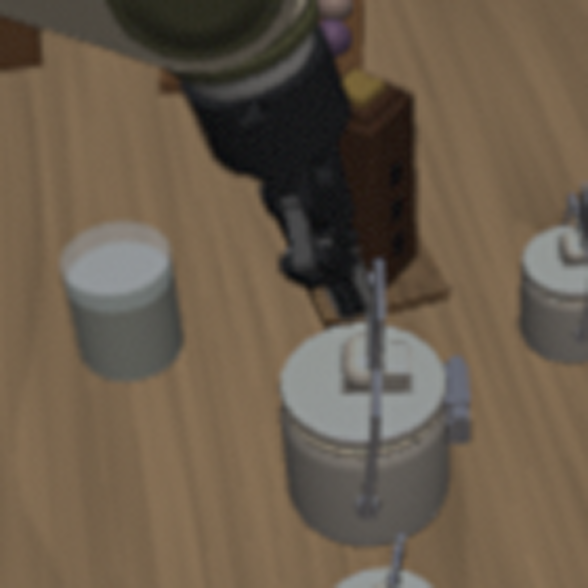

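```bash

python3 -m inch '[{"gripper":0,"dx":0,"dy":0.001,"dz":0.004,"rx":0,"ry":0,"rz":0},{"gripper":0,"dx":0,"dy":0,"dz":0,"rx":0,"ry":0,"rz":0}]' | egrep 'pos|force'
python3 -m inch '[{"gripper":0,"dx":0,"dy":-0.01,"dz":-0.04,"rx":0,"ry":0,"rz":0},{"gripper":0,"dx":0,"dy":-0.03,"dz":-0.12,"rx":0,"ry":0,"rz":0},{"gripper":0,"dx":0,"dy":-0.15,"dz":-0.12,"rx":0,"ry":0,"rz":0},{"gripper":0,"dx":0,"dy":-0.16,"dz":-0.1,"rx":0,"ry":0,"rz":0},{"gripper":0,"dx":0,"dy":-0.1,"dz":-0.12,"rx":0,"ry":0,"rz":0}]'
python3 -m inch '[{"gripper":0,"dx":0,"dy":-0.1,"dz":-0.12,"rx":0,"ry":0,"rz":0},{"gripper":0,"dx":0,"dy":0,"dz":0,"rx":0,"ry":0,"rz":0},{"gripper":0,"dx":0,"dy":0,"dz":0,"rx":0,"ry":0,"rz":0}]'
python3 -c "
from bail import *
snap('side','side25');snap('top','top25')
im=cv2.imread('pics/side25.png');c=im[90:230,150:290];cv2.imwrite('pics/side25c.png',cv2.resize(c,None,fx=4.2,fy=4.2,interpolation=cv2.INTER_CUBIC))
for n in('top','side'):
    C=np.load(f'pics/{n}25.npy').reshape(-1,3);d=C-J;j=np.c_[d@X,d@Y,C[:,2]];k=(abs(j[:,1])<.024)&(j[:,2]>.133)&(abs(j[:,0])<.05);q=j[k]
    print(n,len(q),q[:,0].min().round(4),q[:,0].max().round(4),q[:,2].max().round(4),'bail ang (med)',np.median(np.arctan2(-q[:,0],q[:,2]-.045))+.1)
"; python3 lidang.py 25;python3 tw.py 25 .616 .2495
python3 - <<'E'
from h import *
P=np.load('pics/top25.npy')
def reg(P,lo,hi): return np.all((P>lo)&(P<hi),-1)
for nm,lo,hi in(('votive',[.38,.13,.06],[.52,.28,.09]),('candle',[.55,-.36,.12],[.7,-.2,.14])):
    q=P[reg(P,lo,hi)]; print(nm,cv2.minEnclosingCircle((q[:,:2]*1000).astype(np.float32)))
E
```

```text
ee_pos: [0.5859, 0.0544, 0.1296]
force: [-15.9, 1.2, 10.1]
time: 33.5
ee_pos: [0.4102, 0.0865, 0.2232]
orientation: [0.389, -0.467, 0.61, -0.509]
force: [0.5, -0.4, -0.7]
opening: -0.0002
time: 33.88
ee_pos: [0.3696, 0.0939, 0.2409]
orientation: [0.39, -0.468, 0.61, -0.508]
force: [-0.8, 0.0, 0.2]
opening: 0.0002
top 190 0.0034 0.0119 0.1681 bail ang (med) 0.043146968746843276
side 63 0.0033 0.0113 0.1669 bail ang (med) 0.027462776100945496
top phi 0.02631241561240176 h 0.0105 920 1577
side phi 0.015105997344263883 h 0.0112 462 729
top 1289 zmin/max [0.0218 0.1481 0.1631]
 top slab rect ((616.6883544921875, 247.0619354248047), (53.455177307128906, 51.72666931152344), 44.76544189453125)
 cap rect ((616.8300170898438, 246.11007690429688), (26.53335952758789, 25.49010467529297), 44.69975280761719) [0.6168 0.247  0.1611]
side 1075 zmin/max [0.0215 0.1078 0.1617]
 top slab rect ((616.1655883789062, 247.96942138671875), (52.834712982177734, 53.39458084106445), 44.01449966430664)
 cap rect ((613.1773681640625, 243.09361267089844), (34.31391906738281, 26.57656478881836), 48.21229934692383) [0.6151 0.2458 0.1602]
 face n [-0.711 -0.703  0.   ] pt [0.5985 0.2307 0.0837] 325 dist from nominal axis 0.0257
 face n [-0.708  0.707 -0.004] pt [0.6344 0.2307 0.0837] 265 dist from nominal axis -0.0263
votive ((449.3975524902344, 215.55511474609375), 35.8297119140625)
candle ((632.1923828125, -283.6521911621094), 32.66357421875)
```

View pics/side25c.png

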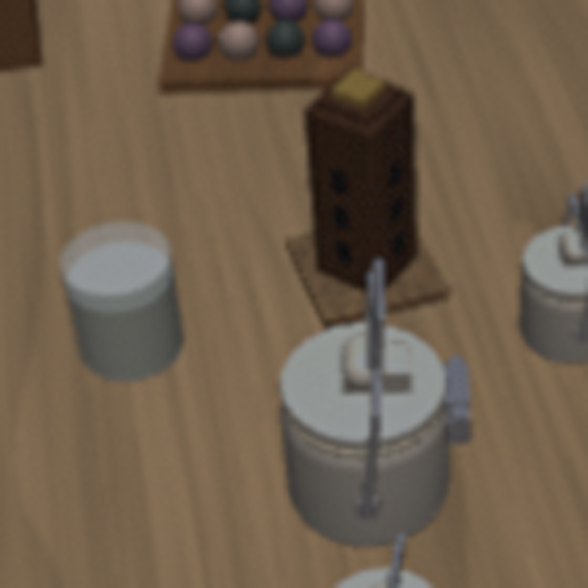

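View pics/top25.png

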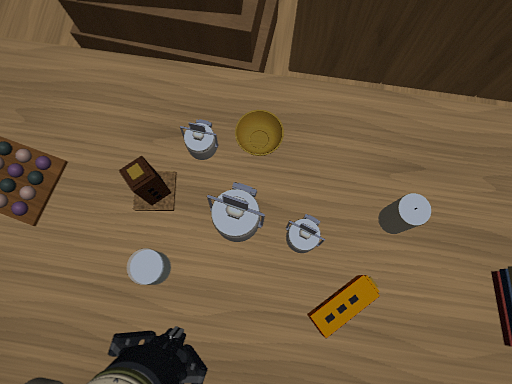

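```bash
python3 -c "
from h import *
print(get_state()['time']); print(job_done())"
```

```text
33.975
the job is handed in; nothing more can be done
None
```

I finished all three steps in the order asked and handed the job in at about 34 s, well inside the 69 s limit.

- **Tower:** It stands upright, cap up, on the cork square. The last pictures put its axis about 2.5 mm from the square's centre, with the side faces vertical to within about 0.3°. It is turned about 37° relative to the square. It was set down in small steps, with about 12 N on it at contact before I released it.
- **Lid and bail:** I closed the lid onto its seal, where it read about 0.04 rad. I then swung the bail over the hump until it snapped, and pressed it about 19 N against its stop. Afterwards the lid read 0.015 to 0.026 rad, against 0.02 expected. The bail read 0.03 to 0.04 rad; I put about 0.025 of that down to the cameras seeing the tab's front face, so it is essentially at its stop.
- **Bystanders:** The votive and candle are within 1 mm of where they started. I checked the bowl only by eye in the last top picture, where it looks unmoved.

**What went wrong:**
- **Lid:** On the first push the finger slipped off the lid's front edge and pressed on its rim with about 59 N. The force was at the fingertips rather than the arm or gripper body, so I took the 40 N limit not to apply. I can't confirm how it is judged.
- **Fingertips:** When shut, the fingertips sat about 22 mm behind the reported TCP, which caused that slip. I corrected for it afterwards.
- **Bail:** First contact with the tab peaked at about 30 N.

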